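Unlock a lens with a pin spanner and move it to the inspection stage

ROBOT

A 6-joint arm with a two-finger parallel gripper is mounted at the origin on the work surface. World frame = base frame: x ahead of the robot, y to its left, z up, the work surface at z = 0. Lengths are in m, angles in rad, forces in N, time in s.
With the tool pointing down it reaches from about 0.35 to 0.975 m from the base axis. Payload 4.9 kg.
Tool frame: the origin (TCP) lies at the very end of the fingers, on their centre line; the grasp point (between the pads) lies 19 mm behind it; z points along the fingers, x is the direction in which the jaws open and shut, and the axes are right-handed (so a half turn about z gives the same grasp; the last joint's range is limited). The gripper opens to 85 mm and grips with 20 to 120 N. Pads are 22 mm wide; open, the fingers measure 114 mm over their backs; the gripper's body (76 mm by 85 mm) begins 54 mm behind the grasp point. The pads swing forward as they close: fully open they stand 13 mm farther back than shut.
Start: joints at [1.142, 0.053, 1.613, -0, 1.476, -0.119], TCP at [0.191, 0.595, 0.231] pointing down, gripper open.
Joint ranges: [-3.01, 3.01], [-1.01, 2.22], [0.06, 2.58], [-1.02, 4.17], [0.09, 2.62], [-3.14, 3.14]. Speed limits (rad/s): [2.57, 2.57, 3.14, 3.14, 3.14, 3.14].

INTERFACE

Orientations are given as a rotation vector (axis times angle).
In Python, from station import ctrl gives the robot as it stands.
- The arm moves only by the shell command python3 -m handwheel 'ROWS' [OPENING] [FORCE]. ROWS is a JSON object of lists of equal length, an entry for each row: "offset": the shift along the world's x, y, z in units of 40 mm (1.0 is 40 mm), a list of three; "roll": the turn about the world's z in units of 6 degrees (1.0 is 6 degrees). A call has exactly 10 rows; each row is the pose to reach, as a shift and turn from the pose commanded when the call began; what a row does not reach only later rows make up. A row lasts 1/10 s, in which the tool goes at most 50 mm and 8.59 degrees, less where a joint would pass 70% of its speed; a pose out of reach is approached as far as the arm can. A call with a gripper value outside its range is refused whole. OPENING is the finger opening in mm, from 0 to 85.4, set as the call begins (- or left out, the last holds). The fingers move at their own pace and stop on an object; FORCE is the grip in N (left out, the last holds). Time passes only in rows, so rows that repeat a pose let the fingers close, or fill a call up. It gives the time, the measured TCP pose, the force and the opening at its end, in the units of the state.
- ctrl.get_obs(): the state, without advancing time (a new reading comes with each control period).
- ctrl.get_image(name): name is "scene" or "side" or "wrist"; returns a dict with "img" (420x560x3 uint8, red, green, blue), "fx", "fy", "cx", "cy" (pixels), "T" (4x4, takes a point from camera to world coordinates). Camera axes: x right, y down, z forward; pixel columns grow to the right and rows downward; lengths in m; the calibration is good to about 2 mm. A picture is of the moment at which its call begins. There is no depth.
- ctrl.finish_job(): hands the job in, once; it reports no verdict.
The state is a dict: "t": time; "q": joint angles; "dq": joint speeds; "effort": joint torques, N m; "tool_pos": TCP position; "tool_rot": TCP orientation; "contact_force": force on the tool from outside, world axes, zero at the start; "wrist_torque": the same for the moment, N m; "opening": finger opening in m.
Only numpy, scipy, OpenCV 4.12 (cv2) and the standard library are available. Lean on these libraries where they do the work, as an engineer would, in place of code of your own. Each camera call takes 0.05 s, during which the arm holds its last target.

TASK

Take the pin spanner from its mat, set both its prongs fully into the two holes of the lock ring that holds the lens, let go of it, then take it by its end knob and swing the ring counter-clockwise (seen from above) as far as it goes. Lay the spanner back in the middle of its mat, prongs down as it was, and lift the freed lens out and set it down upright in the middle of the round inspection stage without dropping it or tipping it over. Leave the bottle, the eyepiece and the dish where they are.

Things in the scene. Friction and masses are not known exactly. Their poses are not given: they have to be found in the camera images.
- spanner_grip (a point): Where to grip the loose steel pin spanner (208 mm, 260 g: C-shaped head with two prongs, bar handle, upright end knob): on the bar (14 mm wide and high), mid-height, 78 mm from the head's centre, 21 mm above the prong tips. x runs from head to knob, y joins the prongs, z up. Balance point 35 mm nearer the head: grip firmly (40 N). It stands level on the mat on its prongs and a foot under the knob.
- spanner_knob (a point): Middle of the spanner's upright black end knob: cylinder, 24 mm diameter, 38 mm high, standing on the bar 140 mm from the head's centre; this point is 26 mm above spanner_grip, 47 mm above the prong tips, 19 mm above the bar's top. Axes as spanner_grip.
- spanner_prongs (a point): Midway between the tips of the spanner's two prongs (centre of its C head, 49 mm mean radius), 78 mm behind and 21 mm below spanner_grip. Prongs 49 mm either way along y, 9 mm diameter tapering to 5 mm, 14 mm long below the head's underside. Axes as spanner_grip.
- ring_top (a point): Centre of the lock ring's top face; turns with the ring. Aluminium ring 120 mm outside, 77 mm inside, 18 mm thick, top 62.5 mm above the bench, on a fixed white and grey round fixture (foot 156 mm diameter, 12 mm high). Two 12 mm round holes lie 49 mm either way along y; the spanner fits with its handle along +x or -x, its prongs then 14 mm deep, head lying on the ring. z up.
- ring (a joint): Lock ring angle: 0 locked, 1.4 rad fully open at its stop; starts between 0 and 0.15; grows counter-clockwise seen from above. Friction about 0.35 N m; stays where it is left. Two lugs inside the ring cover the lens's ears when locked; beyond about 0.8 rad the lens lifts straight out.
- objective_centre (a point): Loose objective lens, 300 g, 66 mm high, upright in the fixture: black barrel 34 mm diameter on a steel flange 60 mm diameter, 8 mm thick, with two ears to 72 mm across along x. This point is on its axis, 33 mm above its underside. In the fixture its underside is 28.5 mm below the ring's top: grip the top 37 mm that stand clear of the ring.
- stage_top (a point): Centre of the top of the fixed inspection stage: a round black plate 116 mm in diameter on a white 130 mm square block, top 20 mm above the bench. z up.
- mat_top (a point): Centre of the top of the spanner's fixed plain blue bench mat, 200 mm (x) by 260 mm (y), 3 mm thick. z up.
- bottle: Bystander: small amber bottle, 44 mm in diameter, 85 mm high; origin at its underside. Leave alone.
- eyepiece: Bystander: black eyepiece standing on end, 42 mm in diameter, 64 mm high; origin at its underside. Leave alone.
- dish: Bystander: flat clear specimen dish with a stone chip, 80 mm in diameter, 19 mm high; origin at its underside. Leave alone.
Not all that is in view belongs to the job. What is shaped like the part that bears spanner_grip but red is not meant.

How it is judged:
By the outcome, as a careful person would: the job done as asked, in the order asked, and still so for the second after the job is handed in, with the robot touching nothing.
It also fails if it takes over 72 s, if anything falls off the work surface, if the arm or the gripper's body presses on something with over 40 N, if the wrist force passes 120 N, or if a joint passes its speed limit or range.

## Working session

There is one attempt and no reset: what is moved stays moved. The work goes in short steps, Python scripts to look and compute and a shell command to move; the robot and the scene stay as the last step left them, time stands still between calls to the robot, and variables do not carry over. Pictures are saved under pics/ and viewed, and the job is handed in when it is done.

```bash
ls; mkdir -p pics
cat > h.py <<'E'
import numpy as np, cv2
from station import ctrl
def grab(n,tag):
    d=ctrl.get_image(n); cv2.imwrite(f'pics/{tag}_{n}.png',d['img'][:,:,::-1]); np.save(f'pics/{tag}_{n}.npy',d,allow_pickle=True); return d
def load(tag,n): return np.load(f'pics/{tag}_{n}.npy',allow_pickle=True).item()
def ray(d,u,v):
    T=np.array(d['T']); r=T[:3,:3]@np.array([(u-d['cx'])/d['fx'],(v-d['cy'])/d['fy'],1.]); return T[:3,3],r
def onz(d,u,v,z):
    o,r=ray(d,u,v); return o+r*(z-o[2])/r[2]
def proj(d,p):
    T=np.array(d['T']); c=T[:3,:3].T@(np.array(p)-T[:3,3]); return np.array([d['fx']*c[0]/c[2]+d['cx'],d['fy']*c[1]/c[2]+d['cy']])
E
python3 - <<'E'
from h import *
for n in ['scene','side','wrist']:
    d=grab(n,'a'); print(n,d['fx'],d['cx'],d['cy'],np.round(d['T'],3).tolist())
print(ctrl.get_obs())
E
```

```text
pics
scene 470.9066073889495 281.024217684914 208.53076411439986 [[0.801, 0.415, -0.431, 1.063], [0.598, -0.573, 0.56, -0.591], [-0.014, -0.707, -0.707, 0.861], [0.0, 0.0, 0.0, 1.0]]
side 404.7495548707985 280.45542903001194 209.5715282060643 [[-0.945, -0.201, 0.257, 0.329], [-0.326, 0.555, -0.765, 0.713], [0.012, -0.807, -0.59, 0.614], [0.0, 0.0, 0.0, 1.0]]
wrist 321.37692313620977 279.18591123372664 208.23075118541144 [[0.305, 0.91, 0.28, 0.118], [0.952, -0.291, -0.091, 0.617], [-0.001, 0.295, -0.956, 0.372], [0.0, 0.0, 0.0, 1.0]]
{'t': 0.15, 'q': array([ 1.14199230e+00,  5.32307469e-02,  1.61397269e+00, -3.42409264e-05,
        1.47601806e+00, -1.18990408e-01]), 'dq': array([ 0.00033627, -0.00387829, -0.00342782, -0.00022437,  0.00133783,
       -0.00120177]), 'effort': array([ 3.94825429e-04, -3.94231904e+01, -3.70725632e+01, -1.24625421e-04,
        4.53449000e-03, -1.17637595e-05]), 'tool_pos': array([0.19034861, 0.59479433, 0.23033314]), 'tool_rot': array([ 2.53691189e+00,  1.85161604e+00, -2.20431951e-03]), 'contact_force': array([-0.472365  ,  0.12822129,  0.00559316]), 'wrist_torque': array([ 0.00298974, -0.01295853, -0.04995117]), 'opening': 0.08528951069666077}
```

View pics/a_scene.png

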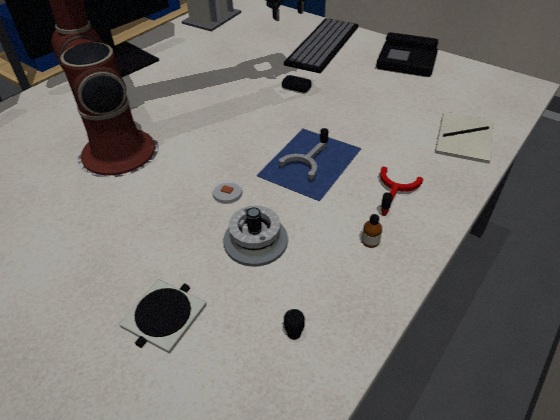

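View pics/a_side.png

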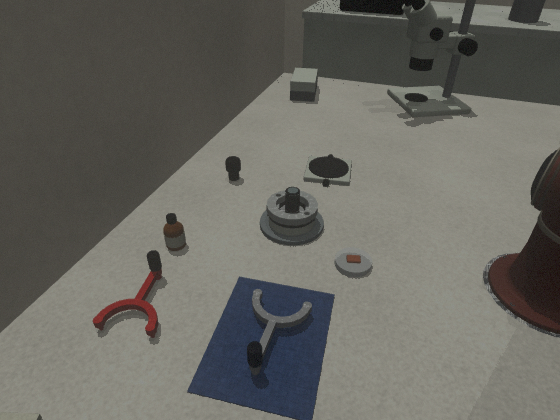

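View pics/a_wrist.png

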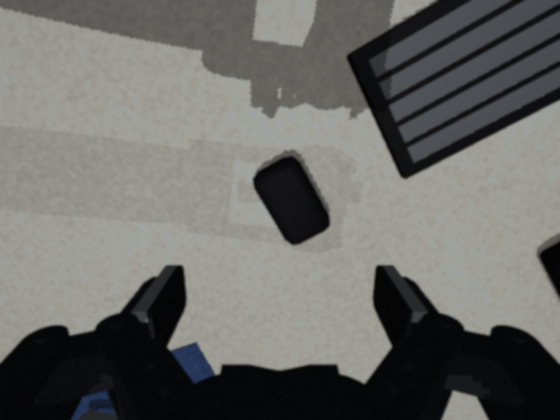

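The scene view shows two spanner shapes: a silver one on the blue mat (head about (300,165), knob (324,135)) and a red one at (400,185). The silver one fits: it is steel and lies on the mat, and red is ruled out. The ring and lens are at (255,225), the stage at (163,312), the dish at (228,192), the bottle at (372,230) and the eyepiece at (293,322). I'll check crops next.

Run:
```python
from h import *
a=load('a','scene')['img'][115:215,215:345,::-1]; b=load('a','side')['img'][270:410,190:345,::-1]
c=load('a','scene')['img'][195:270,210:300,::-1]; e=load('a','side')['img'][175:250,250:335,::-1]
f=lambda x:cv2.resize(x,(400,300),interpolation=cv2.INTER_CUBIC)
cv2.imwrite('pics/crop1.png',np.vstack([np.hstack([f(a),f(b)]),np.hstack([f(c),f(e)])]))
```

```text
(no output)
```

View pics/crop1.png

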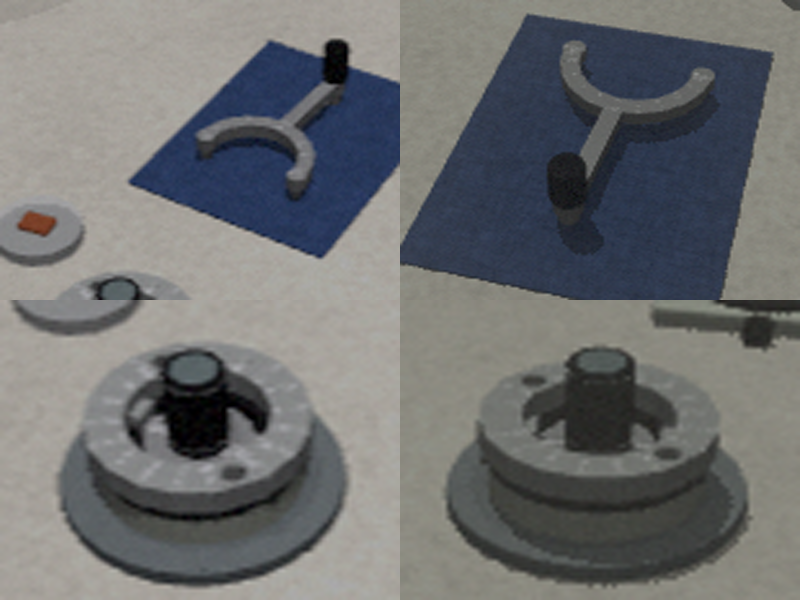

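Run:
```python
from h import *
s=load('a','scene'); e=load('a','side')
P=lambda n,d,u,v,z: print(n,np.round(onz(d,u,v,z),4))
P('hole side1',e,278.7,195,.0625);P('hole side2',e,306.7,213.2,.0625);P('hole scene',s,262.4,238,.0625)
P('head end s',s,282.3,160.7,.031);P('head end s',s,311.9,175,.031)
P('head end e',e,190+175*155/400,270+48*140/300,.031);P('head end e',e,190+305*155/400,270+75*140/300,.031)
P('knobtop s',s,324.5,129.8,.069);P('knobtop e',e,254.7,346,.069)
for n,d in(('s',s),('e',e)):
    h=cv2.cvtColor(d['img'],cv2.COLOR_RGB2HSV); m=((h[...,0]>100)&(h[...,0]<130)&(h[...,1]>110)&(h[...,2]>40)).astype(np.uint8)
    m[:100]=0
    c=max(cv2.findContours(m,0,2)[0],key=cv2.contourArea); q=cv2.boxPoints(cv2.minAreaRect(c)); q=cv2.approxPolyDP(cv2.convexHull(c),8,True)[:,0]
    W=np.array([onz(d,*p,.003) for p in q]); print(n,q.tolist(),np.round(W,4).tolist(),W.mean(0))
    # black stage / lens top
    if n=='s': P('lens top',d,210+193*.225,195+70*.25,.1); P('stage',d,163,312,.02)
    else: P('lens top',d,250+600-400-400+200*0+0 if 0 else 250+200*.2125,175+60*.25,.1); P('stage',d,328.5,168,.02)
```

```text
hole side1 [ 0.592  -0.0564  0.0625]
hole side2 [ 0.5076 -0.0084  0.0625]
hole scene [ 0.5978 -0.0579  0.0625]
head end s [0.4469 0.2196 0.031 ]
head end s [0.5473 0.2175 0.031 ]
head end e [0.5356 0.2251 0.031 ]
head end e [0.4367 0.2225 0.031 ]
knobtop s [0.4899 0.3639 0.069 ]
knobtop e [0.486  0.3615 0.069 ]
s [[302, 129], [359, 148], [319, 200], [257, 175]] [[0.3834, 0.4065, 0.003], [0.5743, 0.4262, 0.003], [0.6009, 0.1731, 0.003], [0.4064, 0.1557, 0.003]] [0.49124828 0.29035085 0.003     ]
lens top [ 0.5553 -0.0345  0.1   ]
stage [ 0.533  -0.3119  0.02  ]
e [[280, 362]] [[0.4531, 0.3337, 0.003]] [0.45305697 0.33368626 0.003     ]
lens top [ 0.551  -0.0343  0.1   ]
stage [ 0.5225 -0.2967  0.02  ]
```

```bash
python3 -m handwheel '{"offset":[[0.4,-0.4,0],[1.2,-1.1,0],[2.0,-1.9,0],[2.8,-2.7,0],[3.6,-3.5,0],[4.4,-4.4,0],[5.2,-5.2,0],[6.0,-6.0,0],[6.8,-6.7,0],[7.5,-7.35,0]],"roll":[-0.6,-1.8,-3.0,-4.3,-5.6,-6.9,-8.2,-9.4,-10.6,-11.75]}' 85 40
```

```text
t: 1.15
tool_pos: [0.4917, 0.2995, 0.2311]
tool_rot: [3.141, 0.039, -0.0]
contact_force: [0.0, 0.5, 0.7]
opening: 0.0852
```

Run:
```python
from h import *
d=grab('wrist','b'); s=grab('scene','b'); print(ctrl.get_obs()['tool_pos'],ctrl.get_obs()['tool_rot'])
```

```text
[0.4930525  0.29811117 0.23085548] [3.14007239e+00 3.74971005e-02 3.44393596e-04]
```

View pics/b_wrist.png

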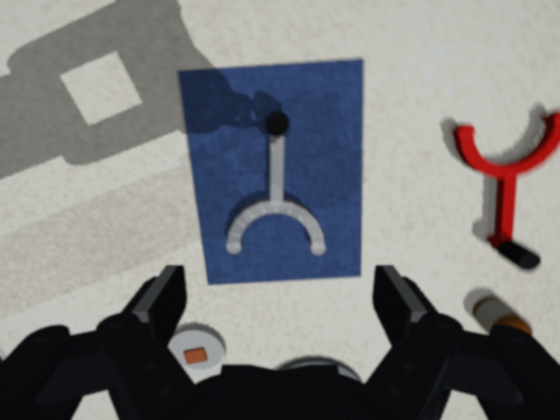

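The wrist view shows the silver spanner on the mat with prong ends at (233,247) and (318,248) and knob at (277,123). Mat corners are at (179,71), (363,59), (361,276) and (208,284).

```bash
python3 - <<'E'
from h import *
d=load('b','wrist'); im=d['img']
h=cv2.cvtColor(im,cv2.COLOR_RGB2HSV)
m=((h[...,0]>100)&(h[...,0]<130)&(h[...,1]>100)).astype(np.uint8)
m[:,:165]=0; m[:,375:]=0; m[300:]=0
m=cv2.morphologyEx(m,cv2.MORPH_CLOSE,np.ones((9,9)))
c=max(cv2.findContours(m,0,2)[0],key=cv2.contourArea); q=cv2.approxPolyDP(cv2.convexHull(c),10,True)[:,0]
print(q.tolist()); W=np.array([onz(d,*p,.003) for p in q]);print(np.round(W,4).tolist(),W.mean(0))
a=onz(d,233,247,.031);b=onz(d,318,248,.031);k=onz(d,277,122,.069)
print(a,b,np.linalg.norm(a-b),(a+b)/2,k,np.linalg.norm(((a+b)/2-k)[:2]))
v=k-(a+b)/2; print('handle deg',np.degrees(np.arctan2(v[1],v[0])),'perp',np.degrees(np.arctan2(*(a-b)[[1,0]])))
# bar centre column at several rows
for r in (150,160,170,180,190):
    row=(h[r,:,1]<80)&(h[r,:,2]>60); xs=np.where(row[255:300])[0]+255; u=xs.mean(); print(r,xs.min(),xs.max(),np.round(onz(d,u,r,.031),4))
E
python3 - <<'E'
from h import *
cv2.imwrite('pics/b_crop.png',cv2.resize(load('b','wrist')['img'][90:300,170:380,::-1],(600,600)))
E
```

```text
[[361, 61], [359, 273], [210, 283], [180, 72]]
[[0.5746, 0.4251, 0.003], [0.5969, 0.1759, 0.003], [0.4051, 0.1567, 0.003], [0.3829, 0.4095, 0.003]] [0.48988268 0.29179516 0.003     ]
[0.43986997 0.22075038 0.031     ] [0.53820289 0.22193595 0.031     ] 0.09834006346081449 [0.48903643 0.22134316 0.031     ] [0.48774005 0.36306467 0.069     ] 0.14172743650104075
handle deg 90.52409085897493 perp -179.30923458549668
150 269 284 [0.4877 0.3331 0.031 ]
160 269 284 [0.4879 0.3226 0.031 ]
170 269 284 [0.4881 0.3118 0.031 ]
180 269 283 [0.4878 0.3009 0.031 ]
190 269 283 [0.4881 0.2897 0.031 ]
```

View pics/b_crop.png

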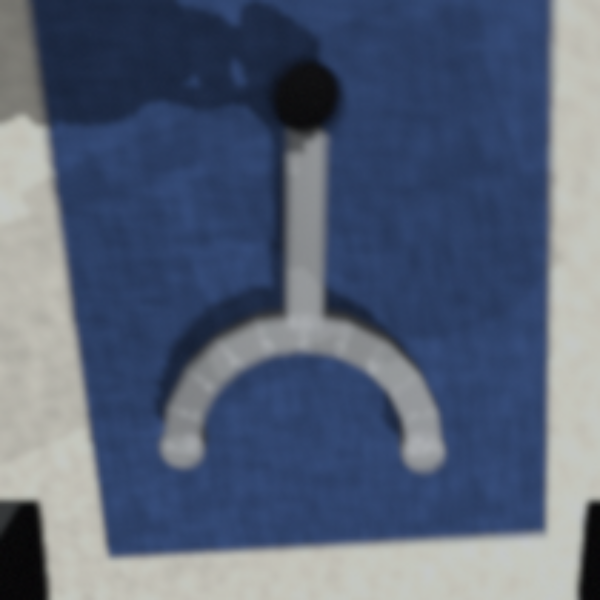

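```bash
python3 -m handwheel '{"offset":[[-0.05,0,-0.3],[-0.05,0,-0.7],[-0.05,0,-1.2],[-0.05,0,-1.7],[-0.05,0,-2.2],[-0.05,0,-2.7],[-0.05,0,-3.2],[-0.05,0,-3.5],[-0.05,0,-3.5],[-0.05,0,-3.5]],"roll":[-0.05,-0.15,-0.15,-0.15,-0.15,-0.15,-0.15,-0.15,-0.15,-0.15]}' 85 40
python3 - <<'E'
from h import *
for i in range(3): 
  o=ctrl.get_obs();print(o['t'],o['tool_pos'],o['tool_rot'])
d=grab('wrist','c')
o=ctrl.get_obs();print(o['t'],o['tool_pos'],o['tool_rot'])
E
```

```text
t: 2.25
tool_pos: [0.488, 0.3017, 0.0911]
tool_rot: [3.141, 0.025, -0.001]
contact_force: [0.7, 0.0, 0.4]
opening: 0.0849
2.25 [0.48799854 0.3016909  0.09111838] [ 3.14137725e+00  2.48741381e-02 -6.50196501e-04]
2.25 [0.48799854 0.3016909  0.09111838] [ 3.14137725e+00  2.48741381e-02 -6.50196501e-04]
2.25 [0.48799854 0.3016909  0.09111838] [ 3.14137725e+00  2.48741381e-02 -6.50196501e-04]
2.3 [0.48872404 0.30180098 0.09204422] [-3.14097661e+00 -2.44774332e-02 -1.80175495e-03]
```

View pics/c_wrist.png

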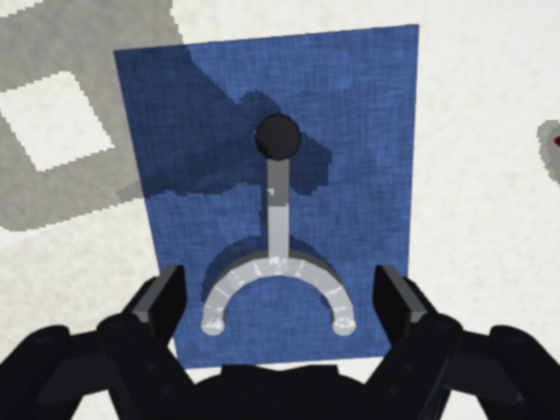

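Prong ends are at (213,326) and (343,326) and the knob is at (278,137). The bar is centred between the fingers.

Run:
```python
from h import *
d=load('c','wrist')
a=onz(d,213,326,.031);b=onz(d,343.5,326,.031);k=onz(d,277.8,136,.069)
print(a,b,np.linalg.norm(a-b),(a+b)/2,k,np.linalg.norm(((a+b)/2-k)[:2]))
v=k-(a+b)/2; print(np.degrees(np.arctan2(v[1],v[0])))
```

```text
[0.43982245 0.22207529 0.031     ] [0.53657514 0.22364049 0.031     ] 0.09676534929415959 [0.4881988  0.22285789 0.031     ] [0.48593579 0.36365996 0.069     ] 0.14082025176790394
90.92079437173513
```

```bash
python3 -m handwheel '{"offset":[[0,-0.02,-0.3],[0,-0.02,-0.7],[0,-0.02,-1.1],[0,-0.02,-1.5],[0,-0.02,-1.8],[0,-0.02,-2.0],[0,-0.02,-2.05],[0,-0.02,-2.05],[0,-0.02,-2.05],[0,-0.02,-2.05]],"roll":[0,0,0,0,0,0,0,0,0,0]}' 85 40; python3 -m handwheel '{"offset":[[0,0,0],[0,0,0],[0,0,0],[0,0,0],[0,0,0],[0,0,0],[0,0,0],[0,0,0],[0,0,0],[0,0,0]],"roll":[0,0,0,0,0,0,0,0,0,0]}' 0 45
python3 - <<'E'
from h import *
d=grab('wrist','d')
E
```

```text
t: 3.3
tool_pos: [0.4892, 0.3008, 0.0102]
tool_rot: [-3.141, -0.023, -0.002]
contact_force: [0.3, 0.4, -0.3]
opening: 0.0852
t: 4.3
tool_pos: [0.4885, 0.3005, 0.0094]
tool_rot: [-3.141, -0.023, 0.0]
contact_force: [-1.1, 0.9, 3.0]
opening: 0.0129
```

View pics/d_wrist.png

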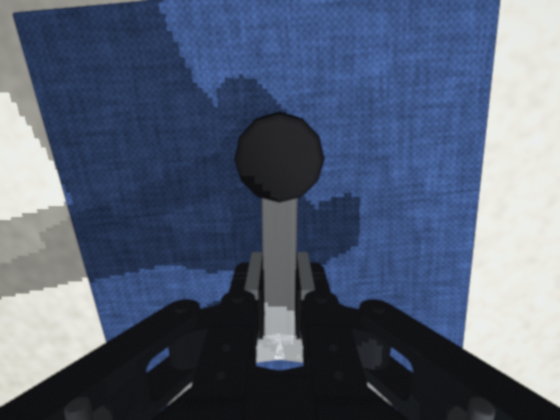

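Run:
```python
from h import *
d=load('d','wrist'); h=d['img'][90:220,225:335].astype(int)
m=(h.max(2)<50).astype(np.uint8); c=max(cv2.findContours(m,0,2)[0],key=cv2.contourArea); (u,v),r=cv2.minEnclosingCircle(c); u+=225;v+=90
print(u,v,r); k=onz(d,u,v,.069);print(k, onz(d,u+r,v,.069)-k, ctrl.get_obs()['tool_pos'])
```

```text
278.5 156.67857360839844 44.8155517578125
[0.48701747 0.363614   0.069     ] [0.01145745 0.00017242 0.        ] [0.48854833 0.30048881 0.00945668]
```

```bash
python3 -m handwheel '{"offset":[[0,0,0.1],[0,0,0.4],[0,0,0.8],[0,0,1.3],[0,0,1.9],[0,0,2.6],[0,0,3.3],[0,0,4.0],[0,0,4.5],[0,0,4.75]],"roll":[0,0,0,0,0,0,0,0,0,0]}' - 45;  python3 -m handwheel '{"offset":[[-0.05,-0.3,0],[-0.2,-1.1,0],[-0.3,-2.1,0],[-0.5,-3.2,0],[-0.6,-4.4,0],[-0.8,-5.6,0],[-0.9,-6.8,0],[-1.1,-7.9,0],[-1.2,-8.6,0],[-1.25,-9,0]],"roll":[0,0,0,0,0,0,0,0,0,0]}' - 45
python3 - <<'E'
from h import *
import time
d=grab('wrist','e0')
d=grab('wrist','e');d=grab('scene','e');d=grab('side','e');o=ctrl.get_obs();print(o['tool_pos'],o['tool_rot'],o['opening'])
E
```

```text
t: 5.35
tool_pos: [0.4897, 0.301, 0.2035]
tool_rot: [-3.139, -0.023, -0.008]
contact_force: [0.2, -0.1, -2.6]
opening: 0.0131
t: 6.35
tool_pos: [0.4365, -0.0619, 0.1975]
tool_rot: [-3.141, -0.018, 0.005]
contact_force: [0.1, -0.3, -3.3]
opening: 0.0128
[ 0.43748125 -0.05955007  0.19794338] [-3.14040251 -0.02142966  0.00346613] 0.013201840852228702
```

View pics/e_wrist.png

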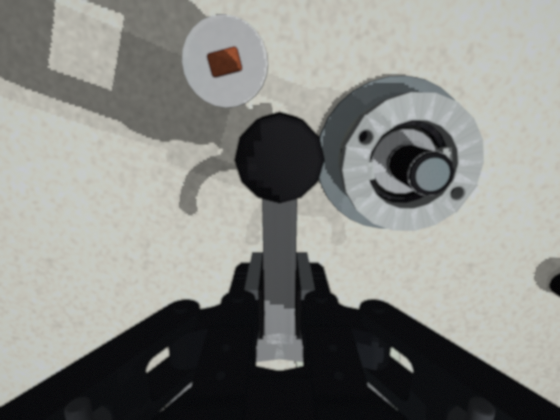

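View pics/e_scene.png

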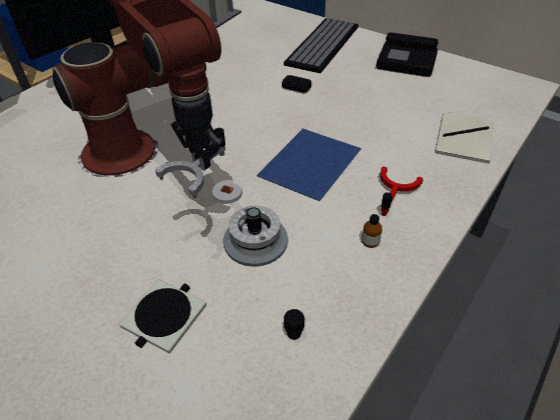

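The wrist view shows ring holes at about (366,137) and (457,193), the lens top at (433,175) and the dish at (225,60). The spanner is held level.

Run:
```python
from h import *
for tag in('e0','e'):
    d=load(tag,'wrist'); g=cv2.cvtColor(d['img'],cv2.COLOR_RGB2GRAY)
    P=[]
    for (u,v) in((366,137),(457,193)):
        w=g[v-10:v+11,u-10:u+11].astype(float); m=(w<95).astype(np.uint8)
        n,l,st,ce=cv2.connectedComponentsWithStats(m); i=max(range(1,n),key=lambda i:st[i,4]); c=ce[i]+[u-10,v-10]
        print(tag,c,st[i,4]); P.append(onz(d,*c,.0625))
    a,b=P; print(a,b,np.linalg.norm(a-b),(a+b)/2,np.degrees(np.arctan2(*(b-a)[[1,0]])))
# ring outer ellipse fit by brightness
    m=(g>150).astype(np.uint8)
    print('lens',onz(d,433,175,.1), 'dish',onz(d,225,60,.019))
    print(np.array(d['T'])[:3,3])
s=load('e','scene');e=load('e','side')
cv2.imwrite('pics/e_crop.png',np.hstack([cv2.resize(load('e','wrist')['img'][60:240,310:490,::-1],(500,500),interpolation=cv2.INTER_CUBIC)]))
for n,p in(('w',load('e','wrist')),):pass
print('proj in scene',proj(s,a),proj(s,b),'side',proj(e,a),proj(e,b))
```

```text
e0 [364.72847682 139.57615894] 151
e0 [456.19834711 195.32231405] 121
[ 0.50744629 -0.01075412  0.0625    ] [ 0.5930983 -0.0583885  0.0625   ] 0.09800663451378944 [ 0.55027229 -0.03457131  0.0625    ] -29.08011630370712
lens [ 0.55154838 -0.03315915  0.1       ] dish [0.3846947  0.05534138 0.019     ]
[0.43559367 0.01277504 0.33944711]
e [365.31168831 136.68831169] 154
e [456.89516129 192.61290323] 124
[ 0.50772609 -0.00986313  0.0625    ] [ 0.59325726 -0.05747796  0.0625    ] 0.09789153281308252 [ 0.55049167 -0.03367054  0.0625    ] -29.104496412221046
lens [ 0.55153942 -0.03463134  0.1       ] dish [0.38478262 0.05384044 0.019     ]
[0.43571477 0.0118011  0.33935465]
proj in scene [245.38635867 209.22685465] [260.94296041 237.00454458] side [306.80367509 212.8365405 ] [278.34143062 194.67268541]
```

View pics/e_crop.png

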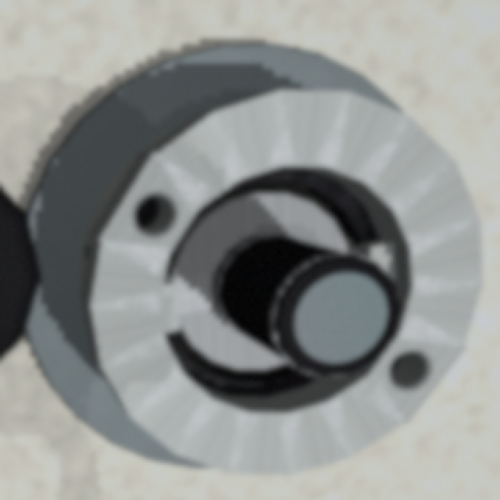

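View pics/e_side.png

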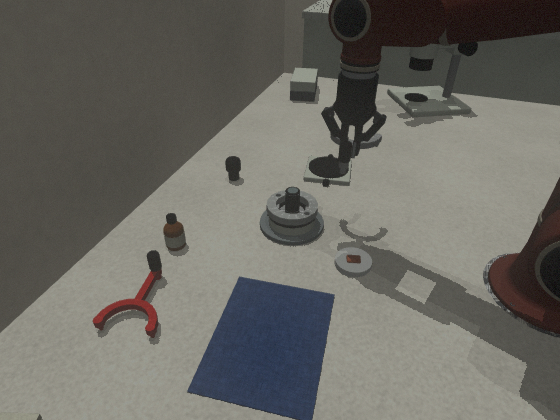

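```bash
python3 -m handwheel '{"offset":[[0.1,0.1,0],[0.4,0.3,0],[0.9,0.6,0],[1.4,0.9,0],[1.9,1.2,0],[2.4,1.5,0],[2.9,1.8,0],[3.4,2.1,-0.1],[3.65,2.3,-0.2],[3.73,2.33,-0.3]],"roll":[-0.2,-0.6,-1.2,-1.9,-2.6,-3.2,-3.9,-4.5,-4.9,-5.0]}' - 45;  python3 -m handwheel '{"offset":[[0,0,-0.1],[0,0,-0.3],[0,0,-0.5],[0,0,-0.7],[0,0,-0.9],[0,0,-1.1],[0,0,-1.2],[0,0,-1.3],[0,0,-1.3],[0,0,-1.3]],"roll":[0,0,0,0,0,0,0,0,0,0]}' - 45
python3 - <<'E'
from h import *
d=grab('scene','f');d=grab('side','f');d=grab('wrist','f');o=ctrl.get_obs();print(o['tool_pos'],o['tool_rot'],o['opening'])
f=lambda x:cv2.resize(x[:,:,::-1],(400,400),interpolation=cv2.INTER_CUBIC)
cv2.imwrite('pics/f_crop.png',np.hstack([f(load('f','scene')['img'][150:270,190:310]),f(load('f','side')['img'][130:250,230:350])]))
E
```

```text
t: 7.55
tool_pos: [0.5879, 0.0357, 0.1862]
tool_rot: [-3.041, 0.787, 0.002]
contact_force: [-0.7, -0.6, -1.8]
opening: 0.0133
t: 8.55
tool_pos: [0.5879, 0.0336, 0.1355]
tool_rot: [-3.04, 0.79, -0.001]
contact_force: [0.2, -0.3, -2.6]
opening: 0.0127
[0.5880795  0.03362643 0.13583265] [-3.04031970e+00  7.90484562e-01 -1.42849671e-03] 0.01237610378923738
```

View pics/f_crop.png

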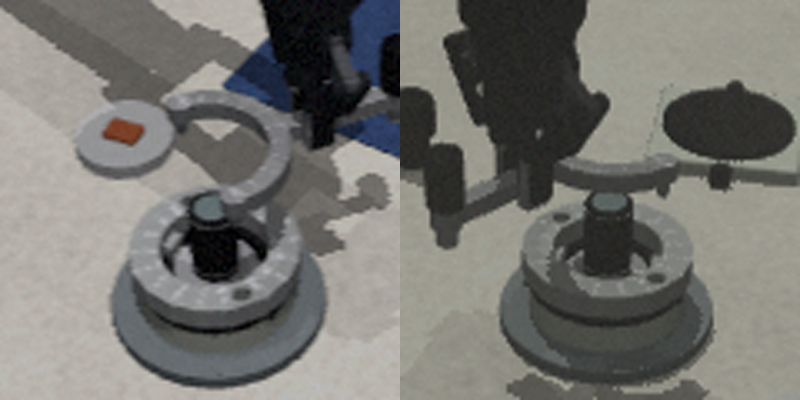

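View pics/f_wrist.png

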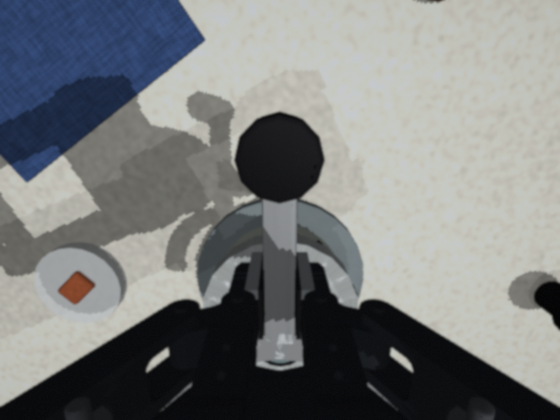

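Run:
```python
from h import *
s=load('f','scene');e=load('f','side')
c=np.array([.5505,-.034]);t=np.radians(-29.1);u=np.array([np.cos(t),np.sin(t)])*.049
z=.136+.022
for sg in(1,-1):
    p=np.r_[c+sg*u,z]; q=np.r_[c+sg*u,z-.028]
    print(sg,'top',proj(s,p),proj(e,p),'tip',proj(s,q),proj(e,q))
    print((proj(s,p)-[190,150])/.3,(proj(e,p)-[230,130])/.3+[400,0],(proj(s,q)-[190,150])/.3,(proj(e,q)-[230,130])/.3+[400,0])
```

```text
1 top [258.85614227 207.18804014] [278.72050953 160.03417802] tip [259.47303378 216.37246131] [278.61245939 170.594183  ]
[229.52047424 190.62680048] [562.40169843 100.11392672] [231.57677927 221.24153769] [562.04153132 135.31394333]
-1 top [242.4113355  179.39497687] [309.08487682 177.06212453] tip [243.29300476 188.54779697] [308.40254876 188.00129316]
[174.70445166  97.98325625] [663.61625608 156.87374843] [177.64334921 128.49265657] [661.34182919 193.33764388]
```

Run:
```python
from h import *
f=lambda x:cv2.resize(x[:,:,::-1],(400,400),interpolation=cv2.INTER_NEAREST)
cv2.imwrite('pics/f_crop2.png',np.hstack([f(load('f','scene')['img'][170:230,230:290]),f(load('f','side')['img'][150:210,260:320])]))
```

```text
(no output)
```

View pics/f_crop2.png

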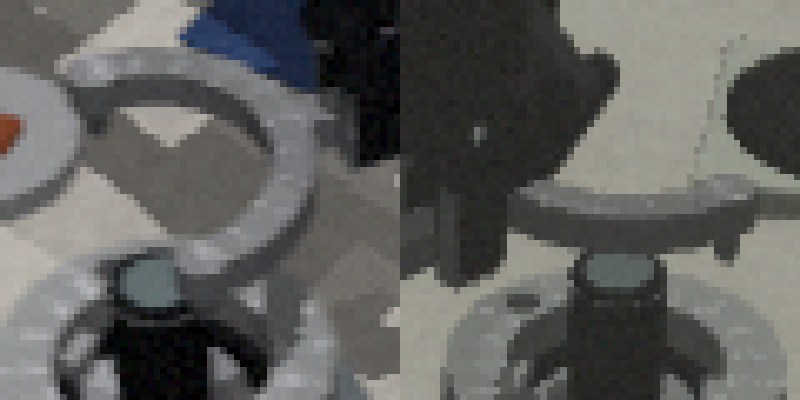

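Run:
```python
from h import *
s=load('f','scene');e=load('f','side')
def tri(p,q):
    (o1,r1),(o2,r2)=ray(s,*p),ray(e,*q)
    A=np.c_[r1,-r2]; k=np.linalg.lstsq(A,o2-o1,rcond=None)[0]; a=o1+r1*k[0];b=o2+r2*k[1]; return (a+b)/2,np.linalg.norm(a-b)
print('end top',tri((242,180.2),(310.2,178)),'tip',tri((244.5,189.5),(309.5,188.7)))
# same on ring hole for bias
f=lambda x:cv2.resize(x[:,:,::-1],(400,400),interpolation=cv2.INTER_NEAREST)
s0=load('a','scene')['img'][200:250,232:282];e0=load('a','side')['img'][180:230,268:318]
cv2.imwrite('pics/a_crop2.png',np.hstack([f(s0),f(e0)]))
```

```text
end top (array([ 0.50589554, -0.01077326,  0.15540475]), np.float64(0.0013653794953941692)) tip (array([ 0.50743049, -0.00957663,  0.1276298 ]), np.float64(0.005129815926466417))
```

View pics/a_crop2.png

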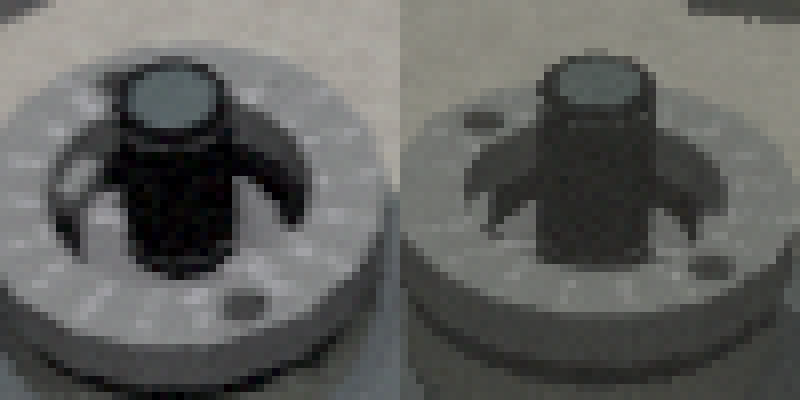

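```bash
python3 -m handwheel '{"offset":[[0,0,-0.2],[0,0,-0.5],[0,0,-0.8],[0,0,-1.1],[0,0,-1.3],[0,0,-1.45],[0,0,-1.55],[0,0,-1.62],[0,0,-1.66],[0,0,-1.7]],"roll":[0,0,0,0,0,0,0,0,0,0]}' - 45
python3 - <<'E'
from h import *
d=grab('scene','g');d=grab('side','g');o=ctrl.get_obs();print(o['tool_pos'],o['tool_rot'],o['contact_force'])
f=lambda x:cv2.resize(x[:,:,::-1],(400,400),interpolation=cv2.INTER_CUBIC)
cv2.imwrite('pics/g_crop.png',np.hstack([f(load('g','scene')['img'][185:255,225:295]),f(load('g','side')['img'][170:240,255:325])]))
E
```

```text
t: 9.7
tool_pos: [0.5881, 0.0336, 0.0677]
tool_rot: [-3.04, 0.791, -0.001]
contact_force: [-0.1, -0.6, -3.2]
opening: 0.0129
[0.58781461 0.03364952 0.06740439] [-3.04040241e+00  7.90562369e-01 -2.87630184e-04] [ 0.39884932 -0.66335782 -2.41802534]
```

View pics/g_crop.png

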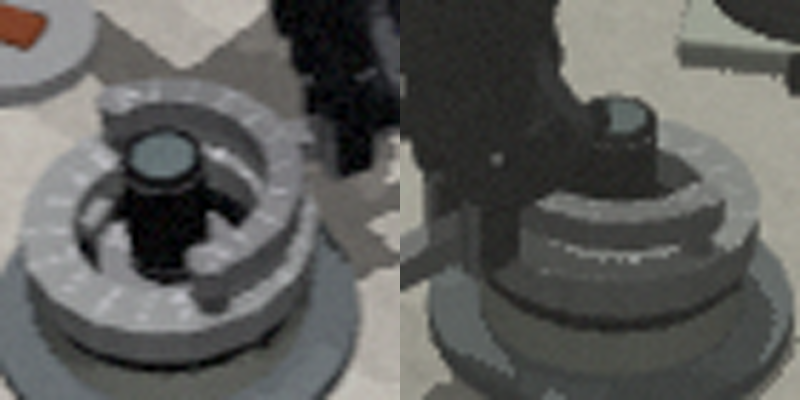

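The prong ends stand over the holes in both views, and no contact force shows yet. I'll lower slowly.

```bash
python3 -m handwheel '{"offset":[[0,0,-0.02],[0,0,-0.04],[0,0,-0.06],[0,0,-0.08],[0,0,-0.1],[0,0,-0.12],[0,0,-0.14],[0,0,-0.16],[0,0,-0.18],[0,0,-0.18]],"roll":[0,0,0,0,0,0,0,0,0,0]}' - 45
```

```text
t: 10.8
tool_pos: [0.5876, 0.0337, 0.0599]
tool_rot: [3.04, -0.791, -0.001]
contact_force: [-0.2, -0.3, -1.4]
opening: 0.013
```

```bash
python3 -m handwheel '{"offset":[[0,0,-0.02],[0,0,-0.04],[0,0,-0.06],[0,0,-0.08],[0,0,-0.1],[0,0,-0.11],[0,0,-0.12],[0,0,-0.13],[0,0,-0.13],[0,0,-0.13]],"roll":[0,0,0,0,0,0,0,0,0,0]}' - 45
```

```text
t: 11.8
tool_pos: [0.5878, 0.0336, 0.055]
tool_rot: [3.04, -0.791, 0.0]
contact_force: [-0.1, 0.4, -1.3]
opening: 0.013
```

```bash
python3 -m handwheel '{"offset":[[0,0,-0.01],[0,0,-0.02],[0,0,-0.03],[0,0,-0.04],[0,0,-0.05],[0,0,-0.05],[0,0,-0.05],[0,0,-0.05],[0,0,-0.05],[0,0,-0.05]],"roll":[0,0,0,0,0,0,0,0,0,0]}' - 45
python3 - <<'E'
from h import *
d=grab('scene','i');d=grab('side','i')
f=lambda x:cv2.resize(x[:,:,::-1],(400,400),interpolation=cv2.INTER_CUBIC)
cv2.imwrite('pics/i_crop.png',np.hstack([f(load('i','scene')['img'][185:255,225:295]),f(load('i','side')['img'][170:240,255:325])]))
E
```

```text
t: 12.8
tool_pos: [0.588, 0.0336, 0.0547]
tool_rot: [3.04, -0.79, -0.0]
contact_force: [-5.9, -0.6, 8.8]
opening: 0.0131
```

View pics/i_crop.png

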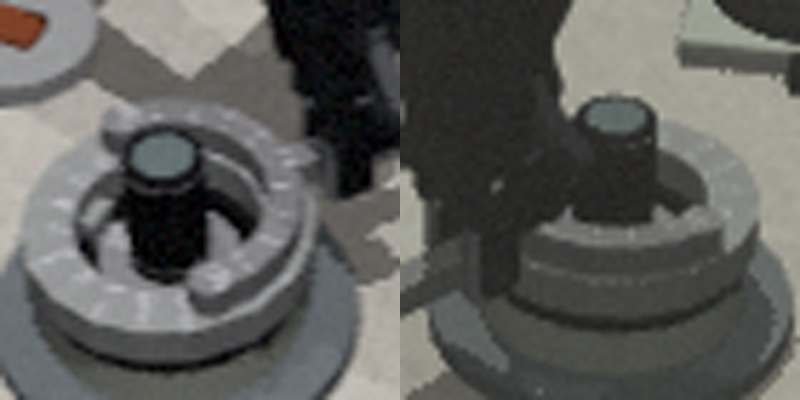

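Seated: the head lies on the ring in both views, and the upward force of 9 N comes at the expected height. I'll let go, lift, move over the knob and take a look.

```bash
python3 -m handwheel '{"offset":[[0,0,0],[0,0,0],[0,0,0],[0,0,0],[0,0,0],[0,0,0],[0,0,0],[0,0,0],[0,0,0],[0,0,0]],"roll":[0,0,0,0,0,0,0,0,0,0]}' 80 45
python3 -m handwheel '{"offset":[[0,0,0.1],[0,0,0.4],[0,0,0.8],[0,0,1.3],[0,0,1.8],[0,0,2.15],[0.2,0.4,2.25],[0.5,0.9,2.25],[0.7,1.25,2.25],[0.76,1.37,2.25]],"roll":[0,0,0,0,0,0,0,0,0,0]}'
python3 - <<'E'
from h import *
d=grab('wrist','j');d=grab('scene','j');d=grab('side','j');o=ctrl.get_obs();print(o['tool_pos'],o['opening'])
E
```

```text
t: 13.9
tool_pos: [0.5877, 0.0336, 0.0529]
tool_rot: [-3.04, 0.791, -0.0]
contact_force: [0.0, 0.1, 0.6]
opening: 0.0797
t: 14.9
tool_pos: [0.6185, 0.0903, 0.1424]
tool_rot: [-3.041, 0.788, 0.001]
contact_force: [-0.5, -0.0, 0.4]
opening: 0.0799
[0.61774746 0.08873508 0.14214487] 0.07981095926843283
```

View pics/j_wrist.png

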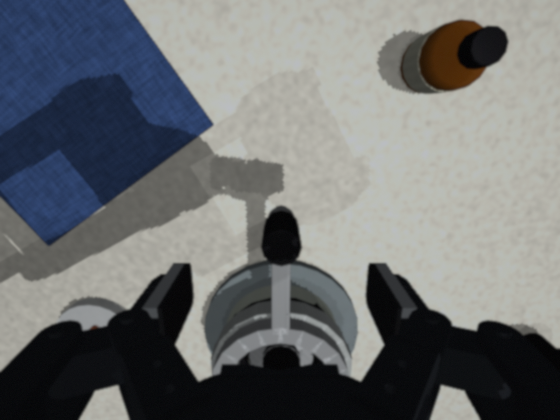

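View pics/j_side.png

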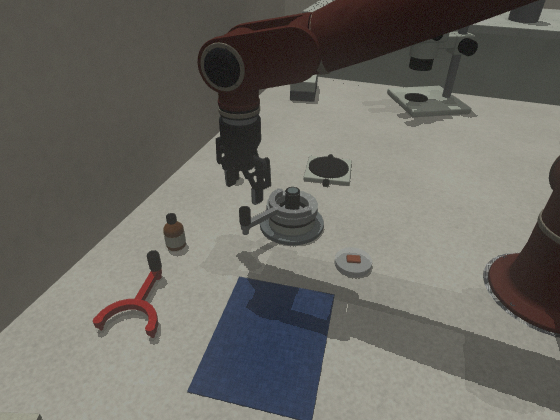

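Run:
```python
from h import *
d=load('j','wrist')
print(onz(d,281.5,246,.1145), proj(d,[.6186,.0883,.1145]),proj(d,[.6186,.0883,.0765]))
print('bar',onz(d,281,290,.0765),onz(d,281,320,.0765))
cv2.imwrite('pics/j_crop.png',cv2.resize(d['img'][190:300,225:335,::-1],(500,500)))
```

```text
[0.61936143 0.08942378 0.1145    ] [281.28537287 248.16636013] [280.99046482 225.35772637]
bar [0.59418554 0.04411581 0.0765    ] [0.58170203 0.02153064 0.0765    ]
```

View pics/j_crop.png

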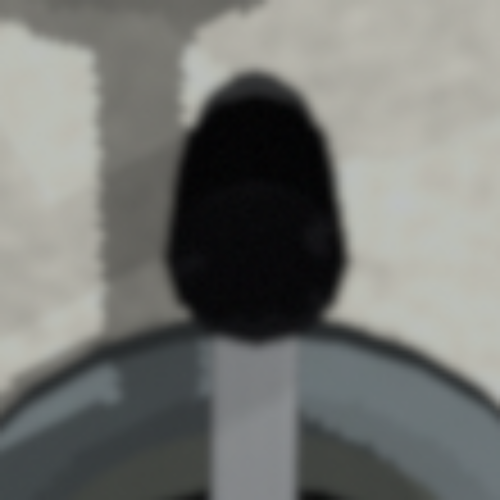

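```bash
python3 -m handwheel '{"offset":[[0,0,-0.2],[0,0,-0.5],[0,0,-0.8],[0,0,-1.1],[0,0,-1.35],[0,0,-1.5],[0,0,-1.53],[0,0,-1.53],[0,0,-1.53],[0,0,-1.53]],"roll":[0,0,0,0,0,0,0,0,0,0]}'
python3 -m handwheel '{"offset":[[0,0,0],[0,0,0],[0,0,0],[0,0,0],[0,0,0],[0,0,0],[0,0,0],[0,0,0],[0,0,0],[0,0,0]],"roll":[0,0,0,0,0,0,0,0,0,0]}' 0 40
python3 - <<'E'
from h import *
v=np.array([.0681,.1222])
for a0 in (0,35,70):
  for k in range(1,11):
    f=lambda a:np.array([[np.cos(a),-np.sin(a)],[np.sin(a),np.cos(a)]])@v
    print(a0,k,np.round((f(np.radians(a0+3.5*k))-f(np.radians(a0)))/.04,2),round(3.5*k/6,2))
E
```

```text
t: 16.05
tool_pos: [0.6187, 0.0885, 0.0825]
tool_rot: [-3.04, 0.79, -0.002]
contact_force: [-0.8, 0.4, -0.3]
opening: 0.08
t: 17.05
tool_pos: [0.6182, 0.0885, 0.0818]
tool_rot: [-3.04, 0.791, -0.0]
contact_force: [-0.1, -0.3, 0.9]
opening: 0.023
0 1 [-0.19  0.1 ] 0.58
0 2 [-0.39  0.18] 1.17
0 3 [-0.59  0.26] 1.75
0 4 [-0.79  0.32] 2.33
0 5 [-1.    0.37] 2.92
0 6 [-1.21  0.41] 3.5
0 7 [-1.42  0.43] 4.08
0 8 [-1.63  0.44] 4.67
0 9 [-1.85  0.44] 5.25
0 10 [-2.06  0.42] 5.83
35 1 [-0.21 -0.03] 0.58
35 2 [-0.42 -0.07] 1.17
35 3 [-0.63 -0.12] 1.75
35 4 [-0.83 -0.19] 2.33
35 5 [-1.03 -0.27] 2.92
35 6 [-1.22 -0.36] 3.5
35 7 [-1.41 -0.46] 4.08
35 8 [-1.59 -0.58] 4.67
35 9 [-1.77 -0.7 ] 5.25
35 10 [-1.93 -0.83] 5.83
70 1 [-0.16 -0.14] 0.58
70 2 [-0.31 -0.3 ] 1.17
70 3 [-0.44 -0.46] 1.75
70 4 [-0.57 -0.63] 2.33
70 5 [-0.69 -0.81] 2.92
70 6 [-0.8 -1. ] 3.5
70 7 [-0.89 -1.19] 4.08
70 8 [-0.97 -1.38] 4.67
70 9 [-1.04 -1.59] 5.25
70 10 [-1.1  -1.79] 5.83
```

```bash
python3 -m handwheel '{"offset":[[-0.19,0.1,0],[-0.39,0.18,0],[-0.59,0.26,0],[-0.79,0.32,0],[-1.0,0.37,0],[-1.21,0.41,0],[-1.42,0.43,0],[-1.63,0.44,0],[-1.85,0.44,0],[-2.06,0.42,0]],"roll":[0.58,1.17,1.75,2.33,2.92,3.5,4.08,4.67,5.25,5.83]}' - 40
python3 - <<'E'
from h import *
d=grab('scene','k');d=grab('side','k');o=ctrl.get_obs();print(o['tool_pos'],o['contact_force'],o['wrist_torque'])
f=lambda x:cv2.resize(x[:,:,::-1],(400,400),interpolation=cv2.INTER_CUBIC)
cv2.imwrite('pics/k_crop.png',np.hstack([f(load('k','scene')['img'][160:260,200:300]),f(load('k','side')['img'][150:250,250:350])]))
E
```

```text
t: 18.05
tool_pos: [0.5363, 0.1053, 0.082]
tool_rot: [-3.137, -0.163, -0.004]
contact_force: [3.9, -0.4, -1.5]
opening: 0.0229
[0.53559345 0.10516587 0.08188795] [ 0.5397254  -0.58248568 -0.01192848] [ 0.0384935  -0.13636541  0.0908803 ]
```

View pics/k_crop.png

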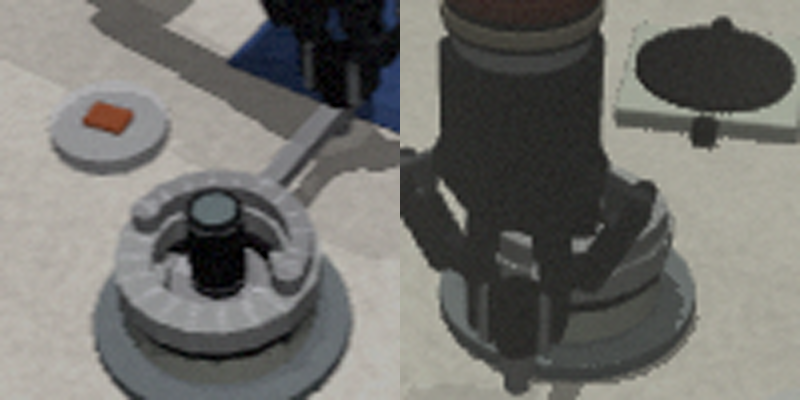

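The ring is turning with the spanner, with low force and the head still flat on it. I'll continue.

```bash
python3 -m handwheel '{"offset":[[-0.21,-0.03,0],[-0.42,-0.07,0],[-0.63,-0.12,0],[-0.83,-0.19,0],[-1.03,-0.27,0],[-1.22,-0.36,0],[-1.41,-0.46,0],[-1.59,-0.58,0],[-1.68,-0.64,0],[-1.68,-0.64,0]],"roll":[0.58,1.17,1.75,2.33,2.92,3.5,4.08,4.67,4.96,4.96]}' - 40
python3 - <<'E'
from h import *
o=ctrl.get_obs();print(o['tool_pos'],o['contact_force'],o['wrist_torque'])
v=np.array([.0681,.1222])
f=lambda a:np.array([[np.cos(a),-np.sin(a)],[np.sin(a),np.cos(a)]])@v
a0=64.8
for k in range(1,13): print(k,np.round((f(np.radians(a0+1.5*k))-f(np.radians(a0)))/.04,2),round(1.5*k/6,2))
E
```

```text
t: 19.15
tool_pos: [0.469, 0.0793, 0.0819]
tool_rot: [2.991, 0.958, 0.002]
contact_force: [2.2, -0.5, -1.9]
opening: 0.0233
[0.46898663 0.07933655 0.08191602] [ 2.19660212 -0.49135859 -1.87745205] [-0.07413784 -0.28669177  0.12953882]
1 [-0.07 -0.05] 0.25
2 [-0.15 -0.11] 0.5
3 [-0.22 -0.17] 0.75
4 [-0.29 -0.23] 1.0
5 [-0.35 -0.29] 1.25
6 [-0.42 -0.35] 1.5
7 [-0.48 -0.42] 1.75
8 [-0.55 -0.49] 2.0
9 [-0.61 -0.55] 2.25
10 [-0.67 -0.62] 2.5
11 [-0.72 -0.7 ] 2.75
12 [-0.78 -0.77] 3.0
```

```bash
python3 -m handwheel '{"offset":[[-0.07,-0.05,0],[-0.15,-0.11,0],[-0.22,-0.17,0],[-0.25,-0.2,0],[-0.29,-0.23,0],[-0.32,-0.26,0],[-0.35,-0.29,0],[-0.35,-0.29,0],[-0.35,-0.29,0],[-0.35,-0.29,0]],"roll":[0.25,0.5,0.75,0.88,1.0,1.13,1.25,1.25,1.25,1.25]}' - 40
```

```text
t: 20.15
tool_pos: [0.4549, 0.0677, 0.0819]
tool_rot: [2.921, 1.154, 0.001]
contact_force: [4.2, -1.9, -2.1]
opening: 0.0227
```

```bash
python3 -m handwheel '{"offset":[[-0.04,-0.03,0],[-0.07,-0.06,0],[-0.1,-0.1,0],[-0.13,-0.13,0],[-0.16,-0.16,0],[-0.16,-0.16,0],[-0.16,-0.16,0],[-0.16,-0.16,0],[-0.16,-0.16,0],[-0.16,-0.16,0]],"roll":[0.12,0.25,0.38,0.5,0.62,0.62,0.62,0.62,0.62,0.62]}' - 40
```

```text
t: 21.15
tool_pos: [0.4485, 0.0613, 0.0819]
tool_rot: [2.882, 1.248, 0.001]
contact_force: [4.7, -2.2, -0.8]
opening: 0.0229
```

```bash
python3 -m handwheel '{"offset":[[-0.03,-0.035,0],[-0.06,-0.07,0],[-0.09,-0.105,0],[-0.12,-0.14,0],[-0.12,-0.14,0],[-0.12,-0.14,0],[-0.12,-0.14,0],[-0.12,-0.14,0],[-0.12,-0.14,0],[-0.12,-0.14,0]],"roll":[0.12,0.25,0.38,0.5,0.5,0.5,0.5,0.5,0.5,0.5]}' - 40
```

```text
t: 22.15
tool_pos: [0.4436, 0.0558, 0.0819]
tool_rot: [2.849, 1.323, 0.001]
contact_force: [4.7, -1.6, -1.2]
opening: 0.0231
```

```bash
python3 -m handwheel '{"offset":[[-0.03,-0.035,0],[-0.06,-0.07,0],[-0.09,-0.105,0],[-0.12,-0.145,0],[-0.12,-0.145,0],[-0.12,-0.145,0],[-0.12,-0.145,0],[-0.12,-0.145,0],[-0.12,-0.145,0],[-0.12,-0.145,0]],"roll":[0.12,0.25,0.38,0.5,0.5,0.5,0.5,0.5,0.5,0.5]}' - 40
```

```text
t: 23.15
tool_pos: [0.4418, 0.0525, 0.0832]
tool_rot: [-2.814, -1.395, -0.017]
contact_force: [15.3, 8.7, -5.2]
opening: 0.0229
```

The force jumped to about 17 N against the swing, so this is the stop, after about 81° of swing. I'll back off slightly to unload it and look.

```bash
python3 -m handwheel '{"offset":[[0.02,0.02,0],[0.03,0.04,0],[0.05,0.06,0],[0.05,0.06,0],[0.05,0.06,0],[0.05,0.06,0],[0.05,0.06,0],[0.05,0.06,0],[0.05,0.06,0],[0.05,0.06,0]],"roll":[-0.1,-0.2,-0.3,-0.3,-0.3,-0.3,-0.3,-0.3,-0.3,-0.3]}' - 40
python3 - <<'E'
from h import *
d=grab('scene','l');d=grab('side','l');o=ctrl.get_obs();print(o['tool_pos'],o['contact_force'],o['wrist_torque'])
f=lambda x:cv2.resize(x[:,:,::-1],(400,400),interpolation=cv2.INTER_CUBIC)
cv2.imwrite('pics/l_crop.png',np.hstack([f(load('l','scene')['img'][160:260,200:300]),f(load('l','side')['img'][150:250,250:350])]))
E
```

```text
t: 24.15
tool_pos: [0.4422, 0.0533, 0.0825]
tool_rot: [2.834, 1.354, 0.008]
contact_force: [8.6, 2.0, -2.9]
opening: 0.023
[0.44220791 0.05332851 0.08249248] [ 8.58364502  3.69213183 -3.28408574] [ 0.32593294 -1.2712335   0.43870444]
```

View pics/l_crop.png

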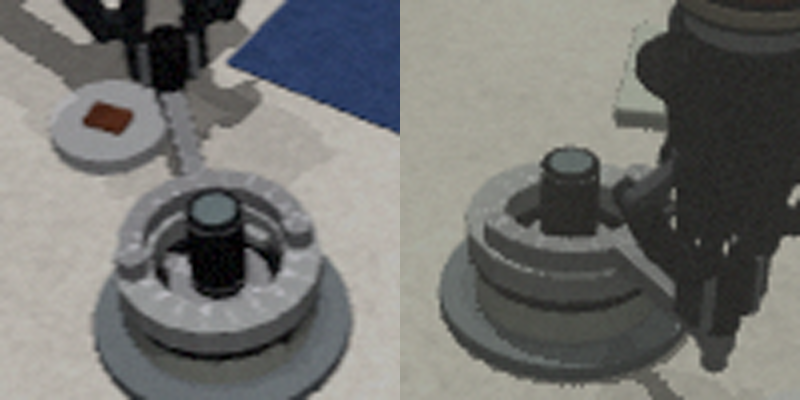

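```bash
python3 -m handwheel '{"offset":[[0,0,0],[0,0,0],[0,0,0],[0,0,0],[0,0,0],[0,0,0],[0,0,0],[0,0,0],[0,0,0.1],[0,0,0.3]],"roll":[0,0,0,0,0,0,0,0,0,0]}' 80 40
python3 -m handwheel '{"offset":[[0,0,0.3],[0,0,0.7],[0,0,1.1],[0,0,1.5],[0,0,2.0],[0,0,2.3],[0,0,2.5],[0,0,2.5],[0,0,2.5],[0,0,2.5]],"roll":[0,0,0,0,0,0,0,0,0,0]}'
python3 - <<'E'
from h import *
d=grab('wrist','m');d=grab('scene','m');d=grab('side','m');o=ctrl.get_obs();print(o['tool_pos'],o['tool_rot'],o['opening'])
E
```

```text
t: 25.25
tool_pos: [0.44, 0.0527, 0.0935]
tool_rot: [-2.835, -1.352, 0.002]
contact_force: [0.2, -0.3, -0.7]
opening: 0.08
t: 26.25
tool_pos: [0.4399, 0.0527, 0.1926]
tool_rot: [-2.835, -1.352, 0.003]
contact_force: [0.4, 0.3, -0.0]
opening: 0.0798
[0.4400888  0.05263815 0.19282409] [-2.83480748e+00 -1.35236184e+00  2.20583654e-03] 0.08019554611042827
```

View pics/m_wrist.png

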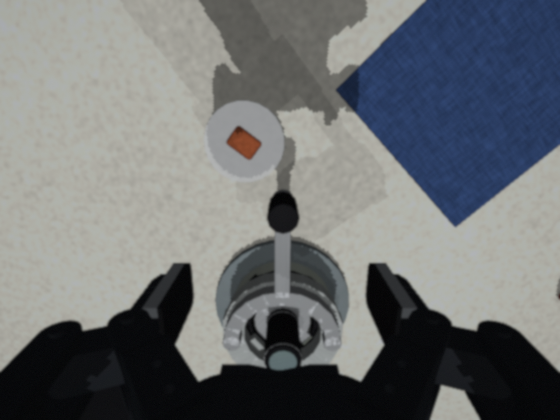

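The wrist view shows the knob top at (283,217), the bar along column 282 and prong ends at (232,338) and (334,339), still seated. The dish at (245,140) has not moved.

Run:
```python
from h import *
d=load('m','wrist')
k=onz(d,283,216.5,.1145);a=onz(d,232,338,.0765);b=onz(d,334,339,.0765);p=onz(d,282.7,245,.0765);q=onz(d,282.4,290,.0765)
c=(a+b)/2
print(k,a,b,np.linalg.norm(a-b),c)
A=lambda v:np.degrees(np.arctan2(v[1],v[0]))
print(A(k-c),A(p-q),A(b-a)+90, A((k-np.array([.5505,-.034,0]))))
print('dish',onz(d,245,140,.019))
```

```text
[0.44025322 0.05516854 0.1145    ] [ 0.51541918 -0.06740748  0.0765    ] [0.57782685 0.00795836 0.0765    ] 0.09785053606005997 [ 0.54662301 -0.02972456  0.0765    ]
141.40684026121244 140.85469850004344 140.3730947054587 141.03377177953766
dish [0.38214301 0.05617512 0.019     ]
```

```bash
python3 -m handwheel '{"offset":[[0.2,-0.15,0],[0.6,-0.45,0],[1.0,-0.75,0],[1.2,-0.92,-0.1],[1.23,-0.94,-0.5],[1.23,-0.94,-0.9],[1.23,-0.94,-1.3],[1.23,-0.94,-1.8],[1.23,-0.94,-2.2],[1.23,-0.94,-2.5]],"roll":[0,0,0,0,0,0,0,0,0,0]}' 80 40
python3 -m handwheel '{"offset":[[0,0,-0.2],[0,0,-0.5],[0,0,-0.7],[0,0,-0.85],[0,0,-0.95],[0,0,-0.95],[0,0,-0.95],[0,0,-0.95],[0,0,-0.95],[0,0,-0.95]],"roll":[0,0,0,0,0,0,0,0,0,0]}'
python3 -m handwheel '{"offset":[[0,0,0],[0,0,0],[0,0,0],[0,0,0],[0,0,0],[0,0,0],[0,0,0],[0,0,0],[0,0,0],[0,0,0]],"roll":[0,0,0,0,0,0,0,0,0,0]}' 0 45
python3 - <<'E'
from h import *
d=grab('wrist','n')
E
```

```text
t: 27.4
tool_pos: [0.489, 0.0149, 0.0919]
tool_rot: [-2.834, -1.352, 0.003]
contact_force: [1.0, 0.0, -0.1]
opening: 0.08
t: 28.4
tool_pos: [0.49, 0.015, 0.056]
tool_rot: [2.835, 1.353, 0.001]
contact_force: [0.1, -0.3, 0.1]
opening: 0.0799
t: 29.4
tool_pos: [0.4898, 0.0152, 0.0558]
tool_rot: [-2.835, -1.353, -0.001]
contact_force: [0.2, 1.9, 1.1]
opening: 0.0128
```

View pics/n_wrist.png

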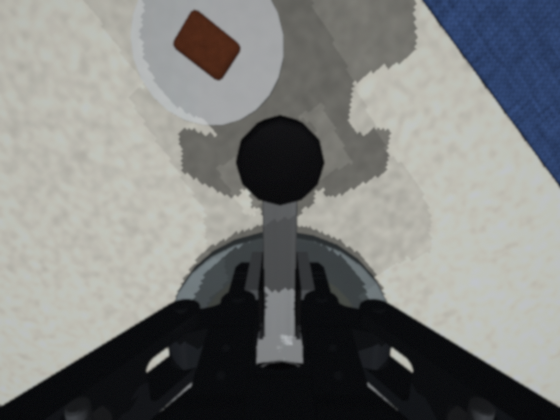

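```bash
python3 -m handwheel '{"offset":[[0,0,0.05],[0,0,0.12],[0,0,0.2],[0,0,0.3],[0,0,0.45],[0,0,0.75],[0,0,1.2],[0,0,1.7],[0,0,2.2],[0,0,2.6]],"roll":[0,0,0,0,0,0,0,0,0,0]}' - 45
python3 - <<'E'
from h import *
d=grab('scene','o');d=grab('side','o');o=ctrl.get_obs();print(o['tool_pos'])
f=lambda x:cv2.resize(x[:,:,::-1],(400,400),interpolation=cv2.INTER_CUBIC)
cv2.imwrite('pics/o_crop.png',np.hstack([f(load('o','scene')['img'][160:260,200:300]),f(load('o','side')['img'][150:250,250:350])]))
E
```

```text
t: 30.45
tool_pos: [0.489, 0.0147, 0.1599]
tool_rot: [-2.835, -1.353, 0.003]
contact_force: [-0.3, -0.6, -2.5]
opening: 0.0126
[0.49071231 0.01455324 0.16168351]
```

View pics/o_crop.png

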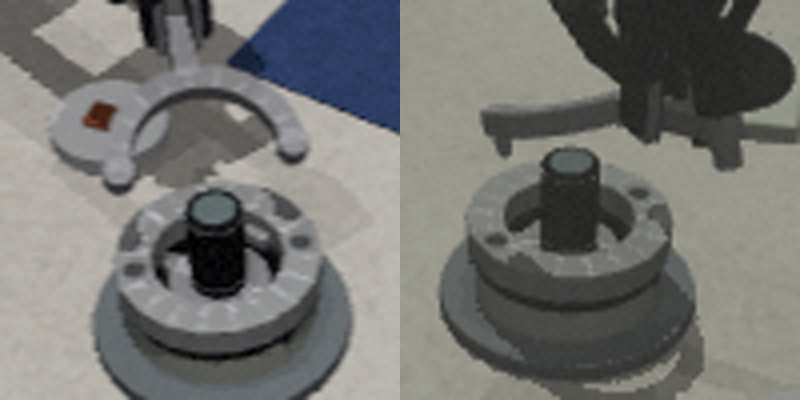

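The spanner is out cleanly, and the ring stays turned with the lens still in place. I'll carry the spanner to the mat.

```bash
python3 -m handwheel '{"offset":[[0,0.2,0],[0,0.8,0],[0,1.6,0],[0,2.5,0],[0,3.4,0],[0,4.3,0],[0,5.2,0],[0,6.1,0],[0,6.8,0],[0,7.03,0]],"roll":[-0.2,-0.9,-1.9,-2.9,-3.9,-5.0,-6.1,-7.1,-7.9,-8.17]}' - 45
python3 -m handwheel '{"offset":[[0,0,-0.3],[0,0,-0.8],[0,0,-1.4],[0,0,-2.0],[0,0,-2.5],[0,0,-2.8],[0,0,-2.95],[0,0,-3.0],[0,0,-3.0],[0,0,-3.0]],"roll":[0,0,0,0,0,0,0,0,0,0]}' - 45
python3 - <<'E'
from h import *
d=grab('side','p');d=grab('wrist','p');o=ctrl.get_obs();print(o['tool_pos'],o['tool_rot'])
E
```

```text
t: 31.55
tool_pos: [0.4884, 0.2981, 0.1575]
tool_rot: [3.14, 0.056, -0.005]
contact_force: [-0.1, -1.2, -2.8]
opening: 0.0128
t: 32.55
tool_pos: [0.4906, 0.2961, 0.0407]
tool_rot: [-3.141, -0.055, -0.003]
contact_force: [-1.4, -0.8, 0.4]
opening: 0.0126
[0.49049119 0.29622668 0.04049576] [-3.14099071e+00 -5.50212897e-02 -3.02477576e-03]
```

View pics/p_side.png

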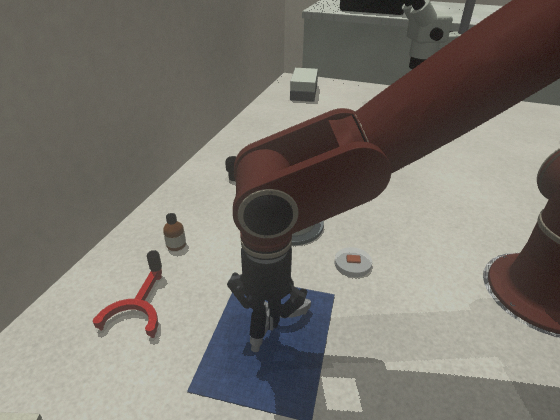

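View pics/p_wrist.png

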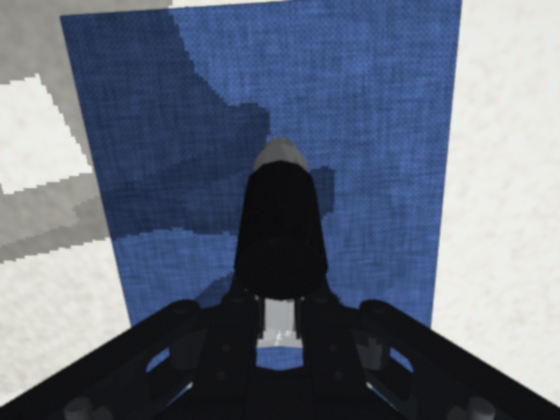

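The spanner has pitched nose-down in the pads, with the knob top at (280,270) leaning toward the gripper. The prongs have just met the mat. Lowering gently should let the mat push the head back to level, so I'll go down in small steps and watch the force.

```bash
python3 -m handwheel '{"offset":[[0,0,-0.03],[0,0,-0.06],[0,0,-0.09],[0,0,-0.12],[0,0,-0.15],[0,0,-0.18],[0,0,-0.21],[0,0,-0.24],[0,0,-0.25],[0,0,-0.25]],"roll":[0,0,0,0,0,0,0,0,0,0]}' - 30
python3 - <<'E'
from h import *
d=grab('side','q');d=grab('wrist','q');o=ctrl.get_obs();print(o['tool_pos'],o['tool_rot'],o['contact_force'])
f=lambda x:cv2.resize(x[:,:,::-1],(400,400),interpolation=cv2.INTER_CUBIC)
cv2.imwrite('pics/q_crop.png',np.hstack([f(d['img'][60:380,100:420]),f(load('q','side')['img'][270:390,210:330])]))
E
```

```text
t: 33.65
tool_pos: [0.4915, 0.2992, 0.0324]
tool_rot: [-3.135, -0.054, -0.007]
contact_force: [-3.5, 6.6, 8.3]
opening: 0.0128
[0.4915458  0.29920094 0.03240888] [-3.13507068 -0.05394173 -0.00720653] [-3.56779298  5.93310832  7.76567135]
```

View pics/q_crop.png

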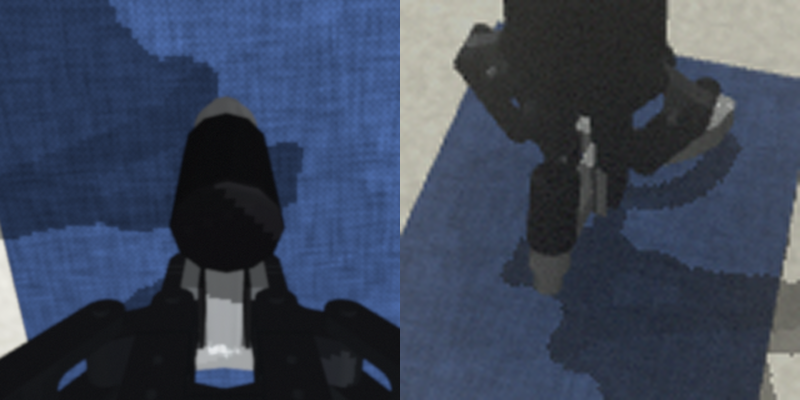

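It is levelling as I lower. I'll continue with a lighter grip.

```bash
python3 -m handwheel '{"offset":[[0,0,-0.03],[0,0,-0.06],[0,0,-0.09],[0,0,-0.12],[0,0,-0.15],[0,0,-0.18],[0,0,-0.21],[0,0,-0.24],[0,0,-0.27],[0,0,-0.3]],"roll":[0,0,0,0,0,0,0,0,0,0]}' - 22
python3 - <<'E'
from h import *
d=grab('side','r');d=grab('wrist','r');o=ctrl.get_obs();print(o['tool_pos'],o['tool_rot'],o['contact_force'])
f=lambda x:cv2.resize(x[:,:,::-1],(400,400),interpolation=cv2.INTER_CUBIC)
cv2.imwrite('pics/r_crop.png',np.hstack([f(d['img'][60:380,100:420]),f(load('r','side')['img'][270:390,210:330])]))
E
```

```text
t: 34.75
tool_pos: [0.4925, 0.2993, 0.0207]
tool_rot: [-3.135, -0.055, -0.011]
contact_force: [-1.3, 7.3, 7.0]
opening: 0.0131
[0.49248483 0.29928674 0.02069655] [-3.13494562 -0.05471287 -0.01064192] [-1.77453212  6.51340534  7.0874622 ]
```

View pics/r_crop.png

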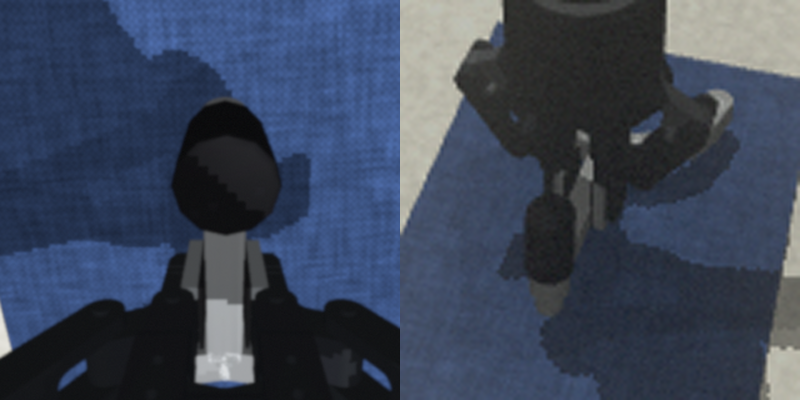

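```bash
python3 -m handwheel '{"offset":[[0,0,-0.03],[0,0,-0.06],[0,0,-0.09],[0,0,-0.12],[0,0,-0.15],[0,0,-0.18],[0,0,-0.2],[0,0,-0.2],[0,0,-0.2],[0,0,-0.2]],"roll":[0,0,0,0,0,0,0,0,0,0]}' - 20
python3 - <<'E'
from h import *
d=grab('side','s');d=grab('wrist','s');o=ctrl.get_obs();print(o['tool_pos'],o['tool_rot'],o['contact_force'])
f=lambda x:cv2.resize(x[:,:,::-1],(400,400),interpolation=cv2.INTER_CUBIC)
cv2.imwrite('pics/s_crop.png',np.hstack([f(d['img'][60:380,100:420]),f(load('s','side')['img'][270:390,210:330])]))
E
```

```text
t: 35.85
tool_pos: [0.4925, 0.299, 0.0124]
tool_rot: [-3.136, -0.055, -0.011]
contact_force: [0.3, 7.0, 5.3]
opening: 0.0134
[0.49250505 0.29898306 0.01244017] [-3.13558608 -0.05511691 -0.01071268] [-0.20204149  6.96698463  5.41939812]
```

View pics/s_crop.png

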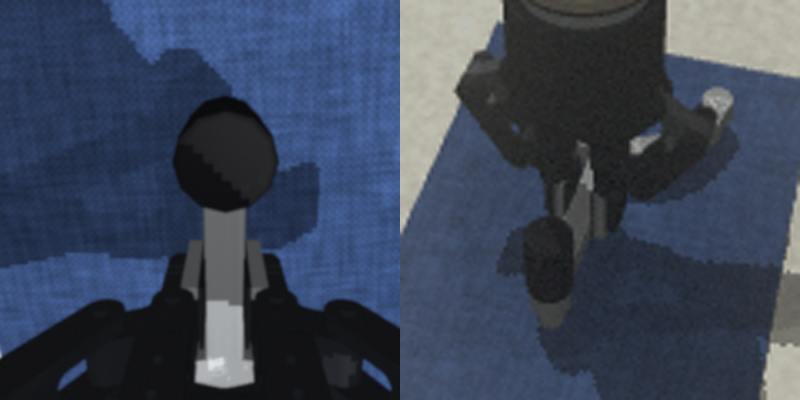

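```bash
python3 -m handwheel '{"offset":[[0,0,-0.02],[0,0,-0.04],[0,0,-0.06],[0,0,-0.08],[0,0,-0.1],[0,0,-0.1],[0,0,-0.1],[0,0,-0.1],[0,0,-0.1],[0,0,-0.1]],"roll":[0,0,0,0,0,0,0,0,0,0]}' - 20
python3 -m handwheel '{"offset":[[0,0,0.04],[0,0,0.04],[0,0,0.04],[0,0,0.04],[0,0,0.04],[0,0,0.04],[0,0,0.04],[0,0,0.04],[0,0,0.04],[0,0,0.04]],"roll":[0,0,0,0,0,0,0,0,0,0]}' 80 45
python3 -m handwheel '{"offset":[[0,0,0.1],[0,0,0.4],[0,0,0.9],[0,0,1.5],[0,0,2.1],[0,0,2.8],[0,0,3.5],[0,0,4.2],[0,0,4.7],[0,0,5]],"roll":[0,0,0,0,0,0,0,0,0,0]}'
python3 - <<'E'
from h import *
d=grab('side','t');d=grab('wrist','t');d=grab('scene','t');
E
```

```text
t: 36.95
tool_pos: [0.4926, 0.299, 0.0117]
tool_rot: [-3.137, -0.056, -0.008]
contact_force: [-9.8, 0.2, 26.0]
opening: 0.0128
t: 37.95
tool_pos: [0.4897, 0.2962, 0.0073]
tool_rot: [-3.141, -0.055, -0.0]
contact_force: [0.8, 0.8, 0.6]
opening: 0.0802
t: 38.95
tool_pos: [0.4907, 0.2967, 0.211]
tool_rot: [-3.139, -0.055, -0.007]
contact_force: [0.2, -0.3, 0.1]
opening: 0.0801
```

View pics/t_side.png

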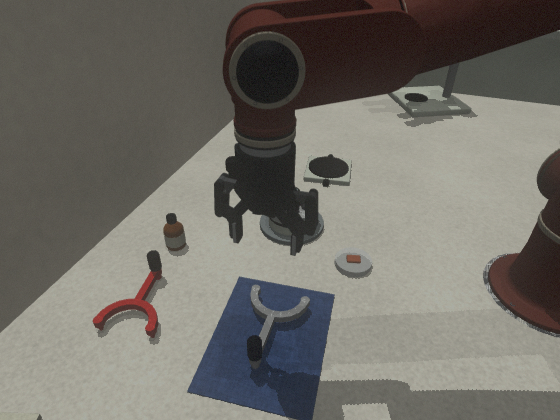

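View pics/t_wrist.png

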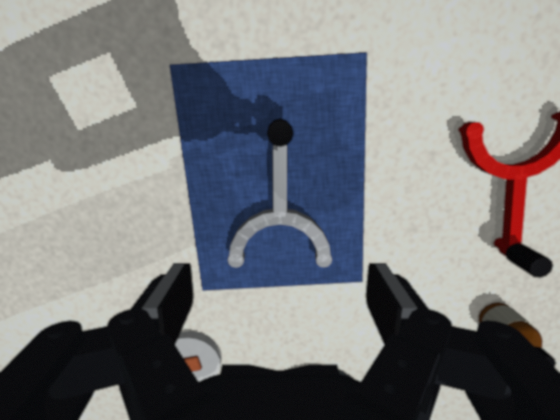

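View pics/t_scene.png

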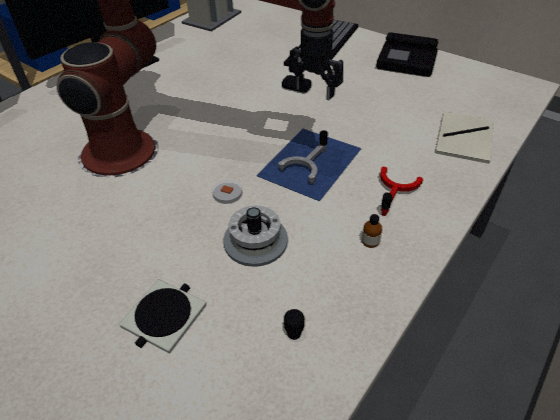

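Run:
```python
from h import *
d=load('t','wrist')
a=onz(d,236,261,.031);b=onz(d,324,261,.031);k=onz(d,280,131,.069);c=(a+b)/2
print(np.linalg.norm(a-b),c,k,np.linalg.norm((k-c)[:2]),'grip',c+(k-c)/.14*.078)
q=[[367,53],[364,282],[203,290],[171,66]]
W=np.array([onz(d,*p,.003) for p in q]);print(W.round(4).tolist(),W.mean(0), 'lens stage')
s=load('t','scene');e=load('t','side')
for n,dd,uv in(('s',s,None),('e',e,None)):
    g=cv2.cvtColor(dd['img'],cv2.COLOR_RGB2GRAY); box=(280,345,125,200) if n=='s' else (152,182,303,354)
    m=np.zeros_like(g); m[box[0]:box[1],box[2]:box[3]]=(g[box[0]:box[1],box[2]:box[3]]<70); m=cv2.morphologyEx(m,cv2.MORPH_OPEN,np.ones((5,5)) if n=='s' else np.ones((9,9)))
    cn=max(cv2.findContours(m,0,1)[0],key=cv2.contourArea); el=cv2.fitEllipse(cn); print(n,el)
    P=np.array([onz(dd,*p,.02) for p in cn[:,0]])[:,:2].astype(np.float32); print('circle',cv2.minEnclosingCircle(P), cv2.fitEllipse(P))
```

```text
0.09746737042174597 [0.49597434 0.21170336 0.031     ] [0.49049098 0.3541364  0.069     ] 0.14253854924157805 grip [0.49291932 0.29105891 0.05217143]
[[0.5753, 0.429, 0.003], [0.6011, 0.1727, 0.003], [0.4029, 0.1554, 0.003], [0.3794, 0.41, 0.003]] [0.48966851 0.29177187 0.003     ] lens stage
s ((162.17404174804688, 312.2317810058594), (45.45791244506836, 56.815433502197266), 63.89291000366211)
circle ((0.5303716659545898, -0.3115689754486084), 0.05888082832098007) ((0.5304833650588989, -0.3114604949951172), (0.1125321164727211, 0.11572957038879395), 51.34683609008789)
e ((328.0751953125, 167.03964233398438), (20.3127384185791, 38.08552932739258), 94.96292114257812)
circle ((0.5252745151519775, -0.3042234778404236), 0.060525666922330856) ((0.5256944894790649, -0.303974449634552), (0.11016122251749039, 0.11816220730543137), 16.766374588012695)
```

The spanner lies level and prongs down, with its grip point at (0.493,0.291) and the mat centre at (0.490,0.292). Now the lens: I'll go above it and look.

```bash
python3 -m handwheel '{"offset":[[0.1,-0.4,0],[0.3,-1.4,0],[0.5,-2.5,0],[0.6,-3.7,0],[0.8,-4.9,0],[1.0,-6.1,0],[1.1,-7.3,0],[1.3,-8.5,0],[1.45,-9.4,0],[1.52,-9.9,0]],"roll":[0,0,0,0,0,0,0,0,0,0]}' 85 45
python3 - <<'E'
from h import *
d=grab('wrist','u0');d=grab('side','u');d=grab('wrist','u');o=ctrl.get_obs();print(o['tool_pos'],o['tool_rot'])
E
```

```text
t: 40.1
tool_pos: [0.5492, -0.1035, 0.2053]
tool_rot: [-3.141, -0.049, 0.005]
contact_force: [-0.0, 0.1, -0.7]
opening: 0.0848
[ 0.54932925 -0.10125036  0.20540038] [-3.14002954 -0.04974448  0.00508979]
```

View pics/u_wrist.png

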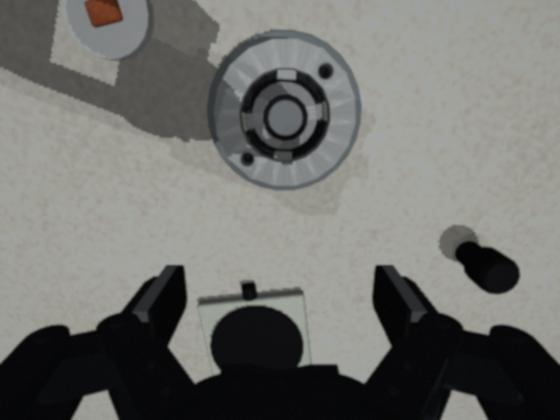

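The wrist view shows the lens top at (285,118), the ring holes at (326,71) and (247,159), the stage disc around (257,345) and the eyepiece at (490,270). The ears at (286,75) and (284,155) are clear of the lugs.

Run:
```python
from h import *
d=load('u','wrist');g=cv2.cvtColor(d['img'],cv2.COLOR_RGB2GRAY)
print('lens',onz(d,285.3,118,.1))
a=onz(d,326,71,.0625);b=onz(d,247.5,159,.0625);print('ring',(a+b)/2,np.linalg.norm(a-b),np.degrees(np.arctan2(*(a-b)[[1,0]])))
m=np.zeros_like(g);m[300:372,205:310]=(g[300:372,205:310]<60)
m=cv2.morphologyEx(m,cv2.MORPH_OPEN,np.ones((9,9)))
c=max(cv2.findContours(m,0,1)[0],key=cv2.contourArea)[:,0]
c=c[(c[:,1]<366)]
# algebraic circle fit in world
P=np.array([onz(d,*p,.02) for p in c])[:,:2]
A=np.c_[2*P,np.ones(len(P))];x=np.linalg.lstsq(A,(P**2).sum(1),rcond=None)[0];print('stage',x[:2],np.sqrt(x[2]+x[:2]@x[:2]))
cv2.imwrite('pics/u_crop.png',cv2.resize(d['img'][20:200,200:380,::-1],(540,540),interpolation=cv2.INTER_CUBIC))
```

```text
lens [ 0.55106197 -0.03420755  0.1       ]
ring [ 0.55155554 -0.03405368  0.0625    ] 0.09798260836035631 49.08101581760135
stage [ 0.52663464 -0.30598484] 0.05573980193572077
```

View pics/u_crop.png

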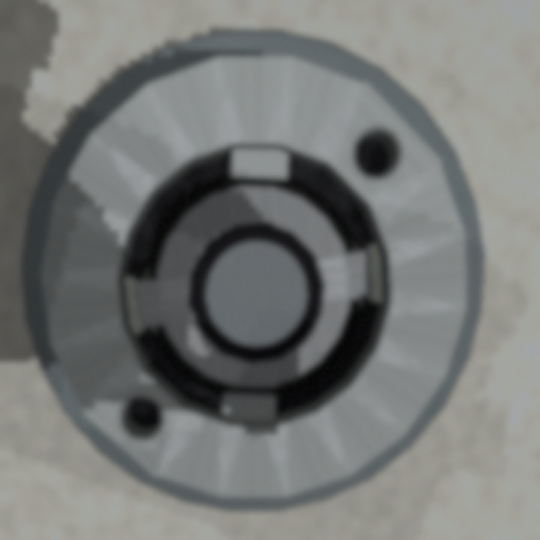

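```bash
python3 -m handwheel '{"offset":[[0,0.2,0],[0,0.7,0],[0,1.2,0],[0,1.55,0],[0,1.65,-0.1],[0,1.65,-0.4],[0,1.65,-0.7],[0,1.65,-1.0],[0,1.65,-1.3],[0,1.65,-1.5]],"roll":[0,0,0,0,0,0,0,0,0,0]}' 85 45
python3 -m handwheel '{"offset":[[0,0,-0.2],[0,0,-0.5],[0,0,-0.9],[0,0,-1.3],[0,0,-1.6],[0,0,-1.8],[0,0,-1.9],[0,0,-1.94],[0,0,-1.94],[0,0,-1.94]],"roll":[0,0,0,0,0,0,0,0,0,0]}' 85 45
python3 - <<'E'
from h import *
d=grab('side','v');d=grab('scene','v');o=ctrl.get_obs();print(o['tool_pos'],o['tool_rot'],o['contact_force'])
f=lambda x:cv2.resize(x[:,:,::-1],(400,400),interpolation=cv2.INTER_CUBIC)
cv2.imwrite('pics/v_crop.png',np.hstack([f(load('v','scene')['img'][160:260,200:300]),f(load('v','side')['img'][150:250,240:340])]))
E
```

```text
t: 41.25
tool_pos: [0.5497, -0.0341, 0.1452]
tool_rot: [-3.141, -0.053, 0.004]
contact_force: [-0.5, -0.2, 0.4]
opening: 0.0848
t: 42.25
tool_pos: [0.5511, -0.0339, 0.0704]
tool_rot: [3.141, 0.055, 0.002]
contact_force: [0.6, -0.6, 1.7]
opening: 0.0851
[ 0.55104078 -0.03380836  0.07042563] [3.14089843e+00 5.46731806e-02 2.00977158e-03] [-0.20125125  0.10079707  0.73311515]
```

View pics/v_crop.png

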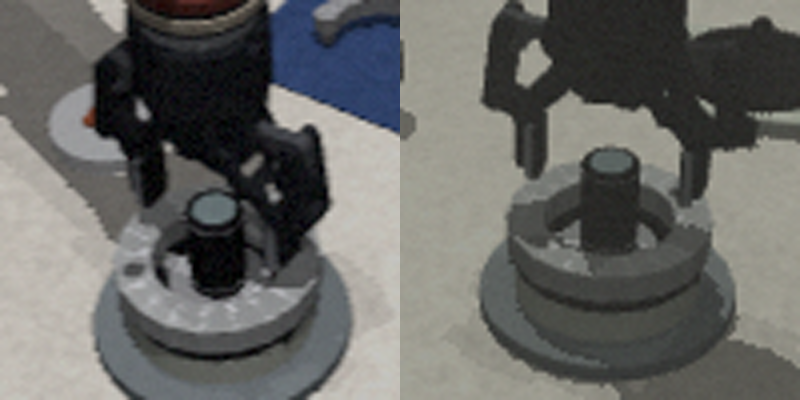

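```bash
python3 -m handwheel '{"offset":[[0,0,0],[0,0,0],[0,0,0],[0,0,0],[0,0,0],[0,0,0],[0,0,0],[0,0,0],[0,0,0],[0,0,0]],"roll":[0,0,0,0,0,0,0,0,0,0]}' 0 45
python3 -m handwheel '{"offset":[[0,0,0.03],[0,0,0.08],[0,0,0.15],[0,0,0.25],[0,0,0.4],[0,0,0.6],[0,0,0.9],[0,0,1.2],[0,0,1.4],[0,0,1.5]],"roll":[0,0,0,0,0,0,0,0,0,0]}' - 45
python3 - <<'E'
from h import *
d=grab('side','w');d=grab('scene','w');d=grab('wrist','w');o=ctrl.get_obs();print(o['tool_pos'],o['contact_force'])
f=lambda x:cv2.resize(x[:,:,::-1],(400,400),interpolation=cv2.INTER_CUBIC)
cv2.imwrite('pics/w_crop.png',np.hstack([f(load('w','scene')['img'][140:260,190:310]),f(load('w','side')['img'][130:250,230:350])]))
E
```

```text
t: 43.35
tool_pos: [0.551, -0.0338, 0.07]
tool_rot: [3.141, 0.055, 0.002]
contact_force: [1.8, 0.8, 0.8]
opening: 0.0326
t: 44.35
tool_pos: [0.5514, -0.0339, 0.1316]
tool_rot: [3.141, 0.055, 0.004]
contact_force: [-0.2, 0.6, -1.9]
opening: 0.0329
[ 0.55060848 -0.03376172  0.12997553] [-0.24089     0.0457873  -2.75627613]
```

View pics/w_crop.png

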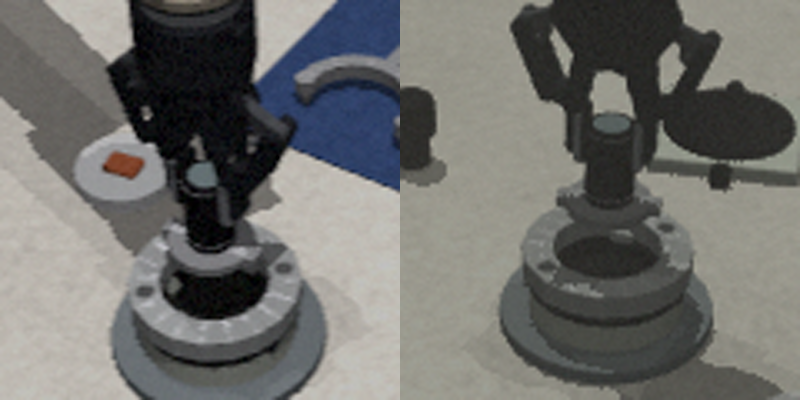

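View pics/w_wrist.png

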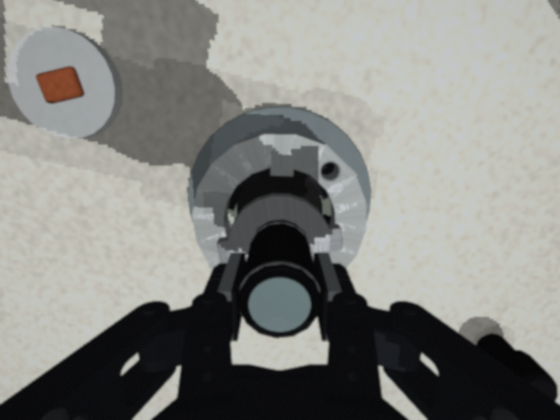

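The lens came out straight and upright in all views. I'll carry it gently past the stage to measure the disc clearly from above.

```bash
python3 -m handwheel '{"offset":[[0,0,0.1],[0,-0.1,0.3],[0,-0.25,0.5],[0,-0.5,0.65],[0,-0.85,0.75],[0,-1.3,0.75],[0,-1.8,0.75],[-0.1,-2.35,0.75],[-0.2,-2.9,0.75],[-0.3,-3.45,0.75]],"roll":[0,0,0,0,0,0,0,0,0,0]}' - 45
python3 -m handwheel '{"offset":[[0,-0.6,0],[0,-1.2,0],[-0.1,-1.9,0],[-0.2,-2.6,0],[-0.3,-3.3,0],[-0.3,-3.9,0],[-0.3,-4.4,0],[-0.3,-4.75,0],[-0.3,-4.95,0],[-0.3,-5.05,0]],"roll":[0,0,0,0,0,0,0,0,0,0]}' - 45
python3 - <<'E'
from h import *
d=grab('wrist','x0');d=grab('wrist','x');o=ctrl.get_obs();print(o['tool_pos'],o['tool_rot'],o['contact_force'])
E
```

```text
t: 45.5
tool_pos: [0.5381, -0.1738, 0.1599]
tool_rot: [3.141, 0.053, 0.0]
contact_force: [0.4, 0.4, -2.2]
opening: 0.0329
t: 46.5
tool_pos: [0.5265, -0.3743, 0.1596]
tool_rot: [-3.141, -0.054, 0.0]
contact_force: [0.6, -0.5, -2.4]
opening: 0.0328
[ 0.52661031 -0.37366688  0.15959562] [-3.14071499e+00 -5.48344759e-02  1.62763591e-04] [ 0.33487777  0.11086682 -2.36563774]
```

View pics/x_wrist.png

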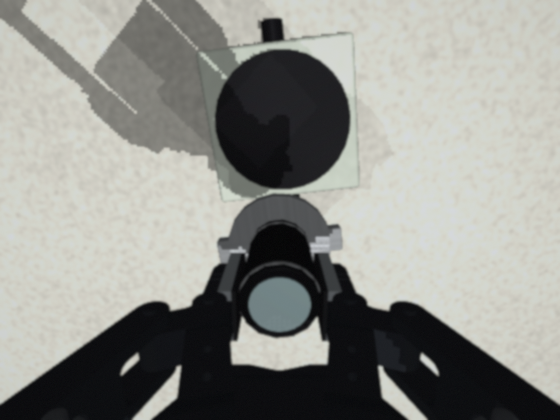

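Run:
```python
from h import *
d=load('x','wrist');g=cv2.cvtColor(d['img'],cv2.COLOR_RGB2GRAY)
m=np.zeros_like(g);m[44:193,205:358]=(g[44:193,205:358]<85)
m=cv2.morphologyEx(m,cv2.MORPH_OPEN,np.ones((15,15)))
c=max(cv2.findContours(m,0,1)[0],key=cv2.contourArea)[:,0]
P=np.array([onz(d,*p,.02) for p in c])[:,:2]
A=np.c_[2*P,np.ones(len(P))];x=np.linalg.lstsq(A,(P**2).sum(1),rcond=None)[0];r=np.sqrt(x[2]+x[:2]@x[:2]);print('stage',x[:2],r,np.abs(np.linalg.norm(P-x[:2],axis=1)-r).max())
print('eye',cv2.fitEllipse(c)[0])
z=.1294+.03-.0694+.1
print('lens top here',onz(d,279.5,303,z),ctrl.get_obs()['tool_pos'])
```

```text
stage [ 0.52594182 -0.3108689 ] 0.056585904393019915 0.0009530360161478166
eye (281.5436706542969, 119.05363464355469)
lens top here [ 0.52623233 -0.3735528   0.19      ] [ 0.52661031 -0.37366688  0.15959562]
```

The stage disc centre is at (0.526,-0.310) and the fitted radius is 57 mm (58 given). The lens hangs upright with its top at (280,303). I'll move over the centre and lower.

```bash
python3 -m handwheel '{"offset":[[0,0.1,0],[0,0.35,0],[0,0.7,0],[0,1.05,0],[0,1.35,0],[-0.02,1.52,0],[-0.02,1.59,-0.1],[-0.02,1.6,-0.3],[-0.02,1.6,-0.6],[-0.02,1.6,-0.9]],"roll":[0,0,0,0,0,0,0,0,0,0]}' - 45
python3 -m handwheel '{"offset":[[0,0,-0.3],[0,0,-0.6],[0,0,-0.85],[0,0,-1.05],[0,0,-1.2],[0,0,-1.32],[0,0,-1.4],[0,0,-1.45],[0,0,-1.48],[0,0,-1.48]],"roll":[0,0,0,0,0,0,0,0,0,0]}' - 45
python3 - <<'E'
from h import *
d=grab('scene','y');d=grab('side','y');o=ctrl.get_obs();print(o['tool_pos'],o['contact_force'])
f=lambda x:cv2.resize(x[:,:,::-1],(400,400),interpolation=cv2.INTER_CUBIC)
cv2.imwrite('pics/y_crop.png',np.hstack([f(load('y','scene')['img'][240:360,105:225]),f(load('y','side')['img'][100:200,280:380])]))
E
```

```text
t: 47.6
tool_pos: [0.5254, -0.31, 0.1222]
tool_rot: [-3.141, -0.054, 0.001]
contact_force: [0.1, 0.1, -2.7]
opening: 0.0329
t: 48.6
tool_pos: [0.5258, -0.3098, 0.0646]
tool_rot: [3.141, 0.055, 0.0]
contact_force: [0.0, 0.5, -2.4]
opening: 0.0327
[ 0.52592236 -0.30990203  0.0648523 ] [ 0.23520381 -0.04132286 -2.26746721]
```

View pics/y_crop.png

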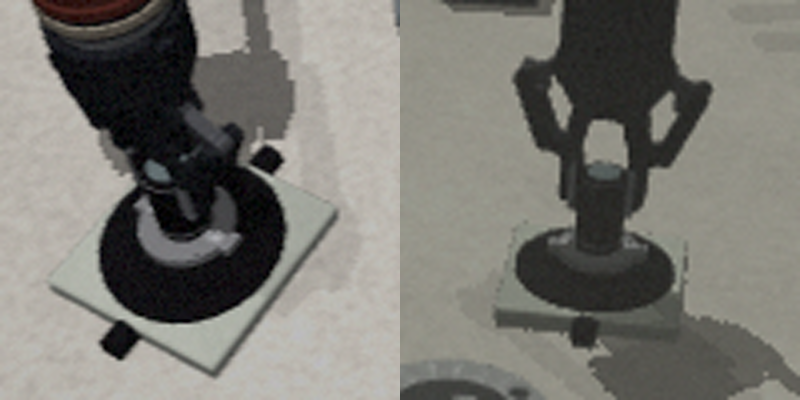

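```bash
python3 -m handwheel '{"offset":[[0,0,-0.03],[0,0,-0.06],[0,0,-0.09],[0,0,-0.12],[0,0,-0.15],[0,0,-0.17],[0,0,-0.19],[0,0,-0.2],[0,0,-0.21],[0,0,-0.21]],"roll":[0,0,0,0,0,0,0,0,0,0]}' - 45
```

```text
t: 49.7
tool_pos: [0.5257, -0.3098, 0.0561]
tool_rot: [3.141, 0.055, -0.0]
contact_force: [0.4, 0.3, -2.1]
opening: 0.0327
```

```bash
python3 -m handwheel '{"offset":[[0,0,-0.01],[0,0,-0.02],[0,0,-0.03],[0,0,-0.035],[0,0,-0.04],[0,0,-0.04],[0,0,-0.04],[0,0,-0.04],[0,0,-0.04],[0,0,-0.04]],"roll":[0,0,0,0,0,0,0,0,0,0]}' - 45
```

```text
t: 50.7
tool_pos: [0.5259, -0.3099, 0.0559]
tool_rot: [3.141, 0.055, -0.0]
contact_force: [-3.4, 3.3, 7.1]
opening: 0.0326
```

The lens has touched down on the stage (+7 N, at the expected height). I'll release it and lift clear.

```bash
python3 -m handwheel '{"offset":[[0,0,0.015],[0,0,0.015],[0,0,0.015],[0,0,0.015],[0,0,0.015],[0,0,0.015],[0,0,0.015],[0,0,0.015],[0,0,0.015],[0,0,0.015]],"roll":[0,0,0,0,0,0,0,0,0,0]}' 80 45
python3 -m handwheel '{"offset":[[0,0,0.1],[0,0,0.4],[0,0,0.8],[0,0,1.3],[0,0,1.9],[0,0,2.5],[0,0,3.1],[0,0,3.6],[0,0,3.9],[0,0,4]],"roll":[0,0,0,0,0,0,0,0,0,0]}'
python3 - <<'E'
from h import *
d=grab('wrist','z');d=grab('scene','z');d=grab('side','z')
E
```

```text
t: 51.7
tool_pos: [0.5258, -0.3098, 0.0551]
tool_rot: [3.141, 0.055, 0.0]
contact_force: [-0.8, -0.7, 0.0]
opening: 0.0799
t: 52.7
tool_pos: [0.5266, -0.3104, 0.2183]
tool_rot: [3.138, 0.054, 0.005]
contact_force: [-0.2, -0.3, -0.2]
opening: 0.0802
```

View pics/z_scene.png

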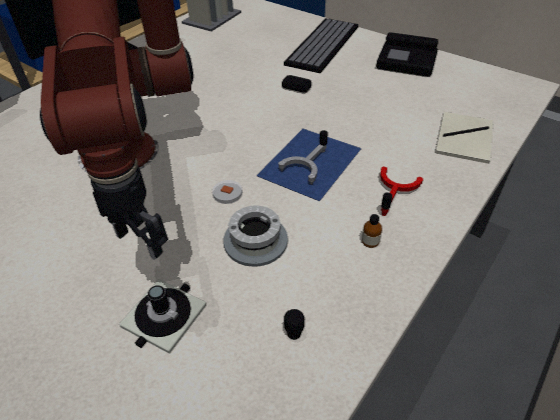

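View pics/z_side.png

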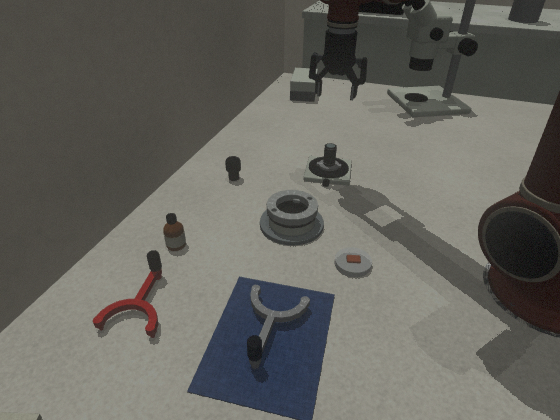

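View pics/z_wrist.png

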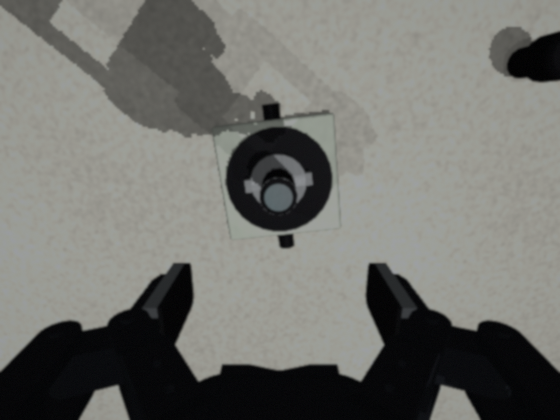

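All the views agree: the lens stands upright on the disc (wrist (278,197), flange concentric with the disc). The spanner is on its mat, and the bystanders are in their first pixel positions. One numeric check, then I'll hand in.

Run:
```python
from h import *
d=load('z','wrist')
print('lens',onz(d,278.3,196.5,.086)[:2],'stage',onz(d,279.3,178.5,.02)[:2])
for n in('scene','side'):
    a=cv2.cvtColor(load('a',n)['img'],6+1);b=cv2.cvtColor(load('z',n)['img'],7)
    B={'scene':{'bottle':(210,250,355,390),'eye':(305,345,278,310),'dish':(180,206,210,246)},'side':{'bottle':(208,255,160,190),'eye':(150,185,222,245),'dish':(248,278,330,376)}}[n]
    for k,(r0,r1,c0,c1) in B.items():
        print(n,k,np.round(cv2.phaseCorrelate(a[r0:r1,c0:c1].astype(float),b[r0:r1,c0:c1].astype(float)),2).tolist() if 0 else np.round(cv2.phaseCorrelate(a[r0:r1,c0:c1].astype(float),b[r0:r1,c0:c1].astype(float))[0],2))
print(ctrl.get_obs()['t']); ctrl.finish_job()
```

```text
lens [ 0.52588153 -0.30959399] stage [ 0.52695919 -0.307381  ]
scene bottle [ 0.05 -0.02]
scene eye [0.09 0.02]
scene dish [-0.02  0.41]
side bottle [-0.07  0.02]
side eye [-0.    0.04]
side dish [-0.01 -0.02]
52.85
the job is handed in; nothing more can be done
```

The job is done and handed in at 52.9 s of the 72 s allowed.

- **Spanner and ring:** I set both prongs fully into the ring, let go, took the knob and swung counter-clockwise to the stop. The stop showed as a force jump to about 17 N. The hole line turned about 78°, and the lugs ended about 79° from the lens ears, against 80° for fully open.
- **Spanner back on the mat:** It lies level with its prongs down, and its grip point is about 3 mm from the mat's centre. On the way back it pitched nose-down in the pads. I lowered it gently onto the mat until it levelled, with at most 26–28 N at the wrist.
- **Lens:** It stands upright on the stage, 1–2.5 mm from the disc's centre. My measurements of the disc's centre differ from one another by a few millimetres.
- **Bystanders:** The bottle, eyepiece and dish show no movement, within 0.1 px. The one exception is a 0.4 px shift of the dish in the scene view only. The side view shows none, so I put it down to a shadow.

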